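Tip the rods out of the tilt-out bin into the catch tray

ROBOT

A 7-joint arm with a two-finger parallel gripper is mounted at the origin on a cart in front of the work surface, level with it; the furniture and walls round the work are solid. World frame = base frame: x ahead of the robot, y to its left, z up, the work surface at z = 0. Lengths are in m, angles in rad, forces in N, time in s.
With the tool pointing down it reaches from about 0.4 to 0.85 m from the base axis. Payload 10.4 kg.
Tool frame: the origin (TCP) lies between the finger pads; the fingertips stand 8 mm ahead of it and the grasp point (between the pads) lies 11 mm behind it; z points along the fingers, x is the direction in which the jaws open and shut, and the axes are right-handed (so a half turn about z gives the same grasp; the last joint's range is limited). The gripper opens to 87 mm and grips with 3 to 60 N. Pads are 19 mm wide; open, the fingers measure 117 mm over their backs; the gripper's body (75 mm by 190 mm) begins 51 mm behind the grasp point.
Start: joints at [-1.218, 0.332, -0.065, 1.46, 0.022, 1.35, -0.088], TCP at [0.229, 0.581, 0.198] pointing down, gripper open.
Joint ranges: [-2.6, 2.6], [-0.5, 2.12], [-1.47, 1.34], [0.16, 2.42], [-1.27, 4.41], [0.06, 2.06], [-2.6, 2.6]. Speed limits (rad/s): [2.22, 2.22, 2.79, 2.79, 3.14, 3.14, 3.14].

INTERFACE

Orientations are given as a unit quaternion [x, y, z, w].
In Python, from bench import r, viewer gives the robot as it stands.
- The arm moves only by the tool apply_moves, never from a script. Its argument "increments" is a list of rows, each an object with "grip": the closure in counts, from 0 (fully open) to 255 (shut); "xyz": the shift along the tool's x, y, z in mm, a list of three; "rotation": the turn, a rotation vector about the tool's x, y, z in degrees, a list of three. A call has 1 to 5 rows; each row is the pose to reach, as a shift and turn from the pose measured when the call began, along the tool's axes at that moment; what a row does not reach only later rows make up. A row lasts 1/8 s, in which the tool goes at most 62.5 mm and 10.7 degrees, less where a joint would pass 70% of its speed; a pose out of reach is approached as far as the arm can. A call with a gripper value outside its range is refused whole. The fingers move at their own pace and stop on an object; "squeeze" is the grip in N (left out, the last holds). Time passes only in rows, so rows that repeat a pose let the fingers close. It gives the time, the measured TCP pose, the force and the opening at its end, in the units of the state.
- r.read_state(): the state, without advancing time (a new reading comes with each control period).
- viewer.camera(name): name is "side" or "top"; returns a dict with "img" (384x512x3 uint8, blue, green, red), "range_z" (384x512 float32, m along the optical axis (not along the pixel's ray), 0 where there is no reading), "vertical_fov" (degrees; the focal length in pixels is half the picture's height over the tangent of half this angle, whatever the lens; pixels are square), "cx", "cy" (the principal point, pixels), "rvec" (rotation vector, rad) and "tvec" (3), from world to camera coordinates, as OpenCV has them. Camera axes: x right, y down, z forward; pixel columns grow to the right and rows downward; lengths in m; the calibration is good to about 2 mm. A picture is of the moment at which its call begins.
- r.close_job(): hands the job in, once; it reports no verdict.
The state is a dict: "time": time; "joint_positions": joint angles; "joint_vel": joint speeds; "joint_torque": joint torques, N m; "ee_pos": TCP position; "eef_rot": TCP orientation; "ft_force": force on the tool from outside, world axes, zero at the start; "torque": the same for the moment, N m; "width": finger opening in m.
Only numpy, scipy, OpenCV 4.12 (cv2) and the standard library are available. Lean on these libraries where they do the work, as an engineer would, in place of code of your own. Each camera call takes 0.05 s, during which the arm holds its last target.

TASK

Lift the empty metal catch tray up off its hook rail and set it flat on the bench, close in front of the closed tilt-out bin, and let go of it. Then pull the bin forward about half-way by its bar, let go there, take it again another way from above and tip it right over to its stop, so that all three metal rods inside roll out into the tray and stay in it. Leave the two bottles and the big beaker standing where they are.

Things in the scene. Friction and masses are not known exactly. Their poses are not given: they have to be found in the camera images.
- bin_unit: Fixed white cabinet, 86 deep x 162 wide x 300 mm high, with the grey tilt-out bin. Origin on the bench straight below the bin's pivot axis; z up, x points into the cabinet (front faces -x), y along the pivot, which lies at z = 160 mm. The roof covers x from 40 to 86 mm, so the back of the closed bin cannot be reached.
- bin (a joint): Tilt t of the bin, rad: 0 closed, grows as its top comes forward (-x); stop at 2.0, front panel 25 degrees below level. Friction hinge, 0.5 N m (about 5 N at the rim): it stays where left. A point (px, pz) of the bin's frame (see bin_pivot) lies in bin_unit's frame at x = px cos t - pz sin t, z = 160 mm + px sin t + pz cos t.
- bin_pivot (a point): Origin of the bin's own frame: middle of the pivot, 160 mm above bin_unit's origin; turns with the bin, at tilt 0 parallel to bin_unit. Bin 130 mm wide, walls 5 mm: front panel x 0 to 5, 110 mm high; floor; back wall with outer face at x = 70, 90 mm high. Past tilt 1.6 the rods roll out over the front panel's edge, which ends 100 mm in front of the pivot and 114 mm above the bench.
- bin_bar (a point): Middle of the bin's round steel pull bar, 10 mm diameter, 90 mm long along y, in the bin's frame at x -55, z 100 mm; 50 mm clear between bar and front panel. It turns with the bin: as the bin tips on, the bar goes underneath the front panel (at the stop 68 mm above the bench), so it serves for the first half of the swing only.
- bin_back_rim (a point): Middle of the top edge of the bin's back wall, on its outer face, in the bin's frame at x = 70 mm, z = 90 mm. With the bin tilted about half-way it has come out from under the roof; then the outer face of the back wall looks up and can be pushed forward and down.
- rail_stand: Fixed grey stand, an upright panel 150 wide x 200 mm high on a foot plate. Origin on the bench below the panel's front face; front faces -x, z up. In front of the panel a horizontal steel strip (the hook rail) stands with its free edge up, top at z = 165 mm, x -16 to -12 mm, 110 mm long.
- tray: Loose aluminium catch tray, 130 (x) x 140 (y) x 45 mm, 0.22 kg, open top, walls 4 mm. Origin under the middle of its floor; z up, x from grip tab to hooked lip. The lip at the rear reaches 12 mm out and hangs 18 mm down over the rail: lift at least 25 mm straight up, then draw away to -x. It hangs level, underside 120 mm above the bench.
- tray_tab (a point): On the tray's grip tab at x = -65 mm, z = 60 mm. The tab is an upright plate at the front (-x) wall: 8 mm thick along x, 60 mm wide along y, its top 70 mm above the tray's underside and 25 mm above the rim.
- rod_0: One of three like aluminium rods, 18 mm diameter x 90 mm, 0.05 kg, origin at its middle, its axis along its own y. They lie across the bin's floor at the start.
- rod_1: One of three like aluminium rods, 18 mm diameter x 90 mm, 0.05 kg, origin at its middle, its axis along its own y. They lie across the bin's floor at the start.
- rod_2: One of three like aluminium rods, 18 mm diameter x 90 mm, 0.05 kg, origin at its middle, its axis along its own y. They lie across the bin's floor at the start.
- bottle_square: Bystander: off-white square plastic bottle, 60x61x120 mm, origin under its middle, z up. Leave it alone.
- big_beaker: Bystander: translucent plastic beaker, 105 mm diameter x 125 mm, origin under its middle, z up. Leave it alone.
- bottle_round: Bystander: white round bottle with a blue cap, 61x61x125 mm, origin under its middle, z up. Leave it alone.
Not all that is in view belongs to the job. Leave any pink look-alike of the tray alone.

How it is judged:
By the outcome, as a careful person would: the job done as asked, in the order asked, and still so for the second after the job is handed in, with the robot touching nothing.
It also fails if it takes over 61 s, if anything falls off the work surface, if the arm or the gripper's body presses on something with over 40 N, if the wrist force passes 120 N, or if a joint passes its speed limit or range.

## Working session

There is one attempt and no reset: what is moved stays moved. The work goes in short steps, Python scripts to look and compute and a tool call to move; the robot and the scene stay as the last step left them, time stands still between calls to the robot, and variables do not carry over. Pictures are saved under pics/ and viewed, and the job is handed in when it is done.

Besides the shell and the picture viewer there is one more tool, called by a JSON object that holds its "name" and its "arguments". apply_moves: Moves the arm, as the interface text tells. Its arguments: {"type":"object","properties":{"increments":{"type":"array","items":{"type":"object","properties":{"grip":{"type":"number"},"xyz":{"type":"array","items":{"type":"number"}},"rotation":{"type":"array","items":{"type":"number"}}}}},"squeeze":{"type":"number"}},"required":["increments"]}

```bash
ls; mkdir -p pics; cat > h.py <<'E'
import numpy as np, cv2
from scipy.spatial.transform import Rotation as R
from bench import r, viewer
def cam(n):
    c=viewer.camera(n); c['f']=c['img'].shape[0]/2/np.tan(np.radians(c['vertical_fov'])/2)
    c['Rm']=cv2.Rodrigues(np.array(c['rvec'],float))[0]; c['t']=np.array(c['tvec'],float).ravel(); return c
def px(c,u,v,z=None):
    if z is None: z=c['range_z'][int(v),int(u)]
    p=np.array([(u-c['cx'])/c['f']*z,(v-c['cy'])/c['f']*z,z]); return c['Rm'].T@(p-c['t'])
def cloud(c):
    z=c['range_z'];v,u=np.mgrid[:z.shape[0],:z.shape[1]]
    p=np.stack([(u-c['cx'])/c['f']*z,(v-c['cy'])/c['f']*z,z],-1)
    w=(p-c['t'])@c['Rm']; w[z==0]=np.nan; return w
def proj(c,p):
    q=c['Rm']@np.array(p)+c['t']; return q[:2]/q[2]*c['f']+[c['cx'],c['cy']]
def rel(pw,Rw=None):
    s=r.read_state(); R0=R.from_quat(s['eef_rot']); d=R0.inv().apply(np.array(pw)-s['ee_pos'])*1000
    rv=np.zeros(3) if Rw is None else np.degrees((R0.inv()*Rw).as_rotvec())
    return d.round(1),rv.round(1)
E
python3 - <<'E'
from h import *
import pickle
s=r.read_state();print(s); print(R.from_quat(s['eef_rot']).as_matrix().round(3))
for n in('side','top'):
    c=cam(n); pickle.dump(c,open(n+'0.pkl','wb')); cv2.imwrite(f'pics/{n}0.png',c['img']); print(n,c['f'],c['cx'],c['cy'],(-c['Rm'].T@c['t']).round(3),c['Rm'][2].round(3))
E
```

```text
pics
{'time': 0.0, 'joint_positions': array([-1.21758288,  0.33288691, -0.06469786,  1.46094632,  0.02159049,
        1.34990325, -0.08847741]), 'joint_vel': array([-0.0004816 , -0.00061929,  0.00178209,  0.00014746, -0.00070918,
       -0.00126279, -0.00041763]), 'joint_torque': array([ 7.54075354e-04, -6.23247528e+01,  2.56955973e-02, -3.89894629e+01,
       -6.11316715e-02,  3.95148376e-02,  1.58785647e-04]), 'ee_pos': array([0.22924149, 0.58098018, 0.19704218]), 'eef_rot': array([ 8.26738109e-01,  5.62586504e-01, -5.81844750e-04,  4.31472133e-04]), 'ft_force': array([ 0.87789982, -0.52267672, -0.44986484]), 'torque': array([ 0.02747118, -0.04697224,  0.01601352]), 'width': 0.08694564120222792}
[[ 0.367  0.93  -0.   ]
 [ 0.93  -0.367 -0.001]
 [-0.001  0.    -1.   ]]
side 465.3108541937472 249.91480973170468 194.49256052109095 [0.29  1.158 1.292] [ 0.157 -0.715 -0.682]
top 421.6291942971451 262.1742736997515 192.01164178906296 [ 0.333 -0.036  1.603] [ 0.156 -0.013 -0.988]
```

View pics/side0.png

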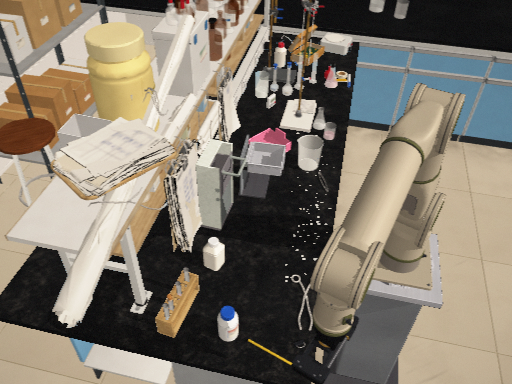

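View pics/top0.png

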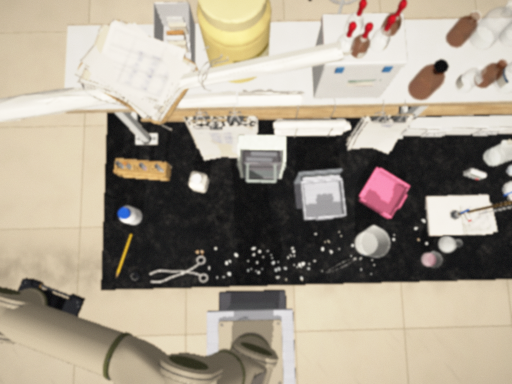

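```bash
python3 - <<'E'
from h import *
import pickle
c=pickle.load(open('top0.pkl','rb')); im=c['img'][120:250,180:420]; cv2.imwrite('pics/top0c.png',cv2.resize(im,None,fx=3.3,fy=3.3,interpolation=cv2.INTER_CUBIC))
w=cloud(c)
for v in range(128,224,5): print(v,' '.join('%4d'%(1000*w[v,u,2]) if np.isfinite(w[v,u,2]) else ' nan' for u in range(230,356,5)))
c2=pickle.load(open('side0.pkl','rb')); im=c2['img'][110:250,160:340]; cv2.imwrite('pics/side0c.png',cv2.resize(im,None,fx=4,fy=4,interpolation=cv2.INTER_CUBIC))
for u,v in [(238,138),(286,138),(240,150),(286,150),(244,182),(282,182),(300,170),(342,170),(302,218),(346,216)]: print(u,v,px(c,u,v).round(3))
E
```

```text
128  341  338  337  333  336  322   -6    2    3  325  338  332  333  330  327  330  324  327  325  325  330  325  328  304  306  252
133  290  293  288  291  284  269   -4    3    0  240  270  270  288  285  287  273  268  269  267  269  264  269  267    4    0  228
138  239  244  298  298  301  298  301  300  299  301  297  299    2    2    0   -4   -1   -1    1   -1   -2    0   -3   -3  171  184
143  193  194  299  293  300  301  300  297  299  302  303  302    0   -4   -1    1    1   -2   -2   -2    1    2    1   -2  153  157
148  136  130  296  300  302  301  302  301  301  300  298  297   -7    0   -1    3   -5   -5    0    3   -2   -4   -4   -2  116  104
153   79   75  291  162  162  183  180  181  184  182  250  293    1    0    4   -2   -7    0    3   -3   -3    2   -6    6    6    6
158    5   -1  282  161  182  182  183  182  183  166  250  298    0    0    0   -1    4    0    1    1   -1   -3    0    1   -2    2
163   -3   -4  257  272  269  269  266  269  268  271  269  269   -5    0    3    0   -1   -9   -5    0   -2    1    0    3   -1   -2
168    0    2  180  198  195
[... 1183 characters left out ...]
  5    0   -1   -1    2    7   -7    1    0   -2    5    2    1    3    3  170  123  122  122  118  122  124  121  168    1    7
218    2    0   -1    1    5    6    1    1   -2   -1   -1    0   -3    1    0  163  164  172  186  174  152    0    3   -2   -5   -4
223   -3   -3   10   -1    0    2    5    4   -2   -9    3    1    0    3    1    1    1    0    1   -1   -6    0   -2   -4    3    3
238 138 [0.715 0.019 0.301]
286 138 [ 0.798 -0.156  0.007]
240 150 [0.677 0.013 0.296]
286 150 [ 0.751 -0.155  0.001]
244 182 [ 0.628  0.011 -0.003]
282 182 [ 0.625 -0.136 -0.003]
300 170 [ 0.672 -0.208 -0.006]
342 170 [ 0.626 -0.329  0.198]
302 218 [ 0.483 -0.207  0.005]
346 216 [ 0.487 -0.377 -0.002]
```

View pics/top0c.png

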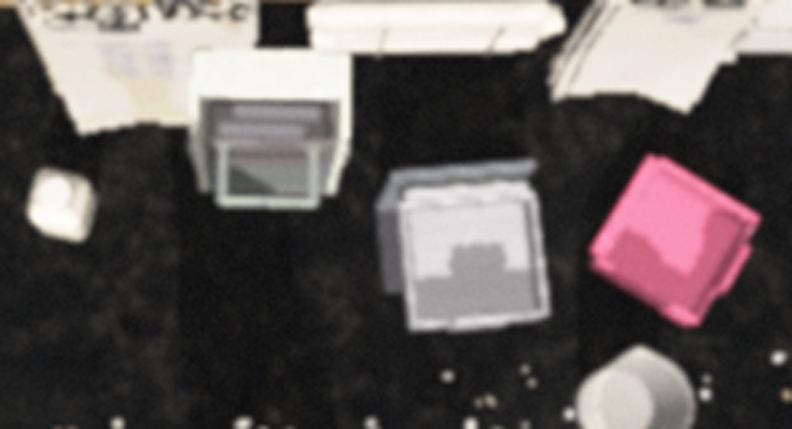

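View pics/side0c.png

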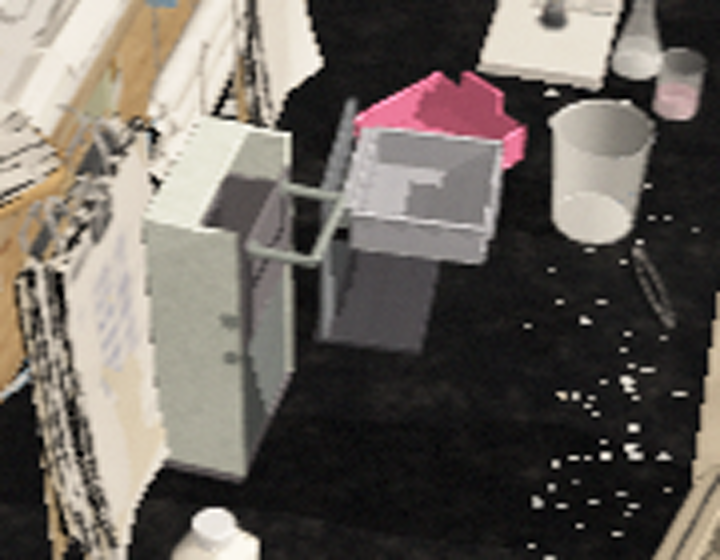

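```bash
python3 - <<'E'
from h import *
import pickle
for n in ('top','side'):
    c=pickle.load(open(n+'0.pkl','rb')); w=cloud(c).reshape(-1,3)
    print(n)
    def rect(lo,hi,bx,name):
        m=(w[:,2]>lo)&(w[:,2]<hi)&(w[:,0]>bx[0])&(w[:,0]<bx[1])&(w[:,1]>bx[2])&(w[:,1]<bx[3])
        p=w[m]; 
        rr=cv2.minAreaRect((p[:,:2]*1000).astype(np.float32)); print(name,m.sum(),rr, 'z',np.median(p[:,2]))
        print(cv2.boxPoints(rr).round(0).tolist())
    rect(.292,.309,(.6,.8,-.2,.1),'roof')
    rect(.15,.18,(.4,.68,-.4,-.15),'tray rim')
    rect(.112,.13,(.4,.68,-.4,-.15),'tray floor')
    rect(.178,.188,(.4,.63,-.4,-.15),'tab')
    rect(.19,.21,(.4,.7,-.4,-.15),'panel top')
    rect(.255,.275,(.5,.7,-.15,.05),'bar')
E
```

```text
top
roof 874 ((700.8511962890625, -48.780029296875), (298.9219055175781, 119.75486755371094), 87.25325012207031) z 0.2996678408353262
[[634.0, -195.0], [753.0, -201.0], [768.0, 98.0], [648.0, 103.0]]
tray rim 482 ((543.9055786132812, -261.79888916015625), (159.2038116455078, 153.10061645507812), 3.525583267211914) z 0.16687931216958463
[[460.0, -190.0], [469.0, -343.0], [628.0, -333.0], [619.0, -180.0]]
tray floor 1175 ((542.0092163085938, -259.796875), (155.63150024414062, 145.6346893310547), 4.199560165405273) z 0.12392625622890682
[[459.0, -193.0], [470.0, -338.0], [625.0, -327.0], [614.0, -181.0]]
tab 41 ((542.5113525390625, -254.75807189941406), (156.47256469726562, 145.26344299316406), 1.6433053016662598) z 0.18476789250012068
[[462.0, -184.0], [466.0, -330.0], [623.0, -325.0], [619.0, -180.0]]
panel top 139 ((545.4481201171875, -260.23980712890625), (162.51744079589844, 147.58274841308594), 3.5242176055908203) z 0.19859269747649327
[[460.0, -192.0], [469.0, -339.0], [631.0, -329.0], [622.0, -182.0]]
bar 292 ((615.5394897460938, -46.50457000732422), (147.4040985107422, 92.31008
[... 631 characters left out ...]
9297) z 0.12515083077366346
[[349.0, -238.0], [403.0, -400.0], [669.0, -312.0], [615.0, -150.0]]
tab 25 ((551.3663330078125, -253.2815704345703), (162.09033203125, 126.51087188720703), 5.777991771697998) z 0.18366261266171638
[[464.0, -199.0], [477.0, -324.0], [638.0, -308.0], [626.0, -182.0]]
panel top 67 ((552.6929931640625, -257.6143798828125), (161.58291625976562, 143.24269104003906), 1.7187988758087158) z 0.19896515681348287
[[470.0, -188.0], [474.0, -332.0], [636.0, -327.0], [631.0, -184.0]]
bar 339 ((639.9578857421875, -51.766746520996094), (160.1781768798828, 116.46696472167969), 89.15731811523438) z 0.26500417958637346
[[581.0, -131.0], [697.0, -133.0], [699.0, 27.0], [583.0, 29.0]]
```

```bash
python3 - <<'E'
from h import *
import pickle
def crop(n,x0,y0,x1,y1,k,out):
    c=pickle.load(open(n+'0.pkl','rb')); im=cv2.resize(c['img'][y0:y1,x0:x1],None,fx=k,fy=k,interpolation=cv2.INTER_CUBIC)
    for u in range(x0,x1):
        if u%10==0:
            X=int((u-x0+.5)*k); cv2.line(im,(X,0),(X,6),(0,255,255),1); cv2.putText(im,str(u),(X-12,16),0,.4,(0,255,255),1)
    for v in range(y0,y1):
        if v%10==0:
            Y=int((v-y0+.5)*k); cv2.line(im,(0,Y),(6,Y),(0,255,255),1); cv2.putText(im,str(v),(8,Y+4),0,.4,(0,255,255),1)
    cv2.imwrite('pics/'+out,im)
crop('top',228,126,298,190,9,'tb.png'); crop('top',288,163,358,225,9,'tt.png')
crop('side',190,130,262,236,5.6,'sb.png'); crop('side',228,125,292,200,8,'st.png')
E
```

```text
(no output)
```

View pics/tb.png

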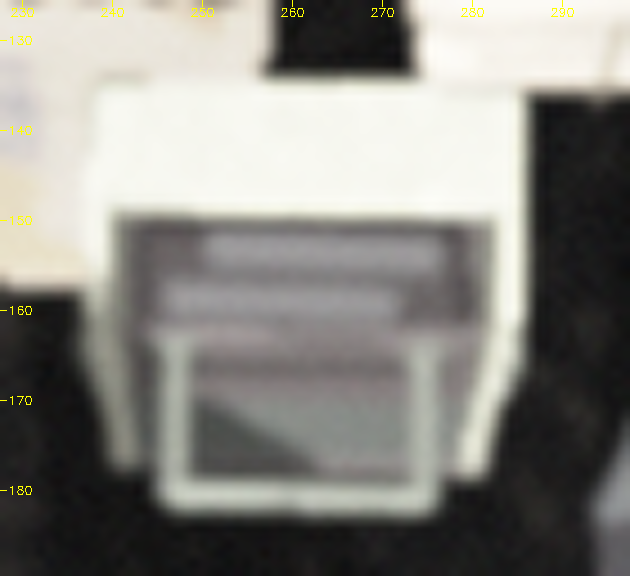

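View pics/tt.png

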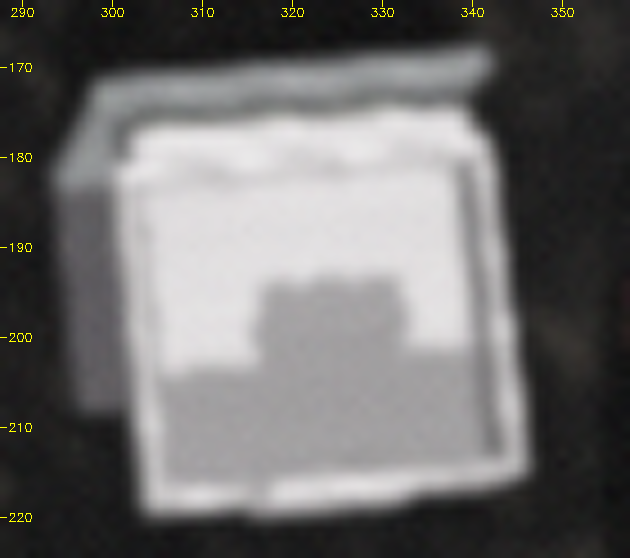

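View pics/sb.png

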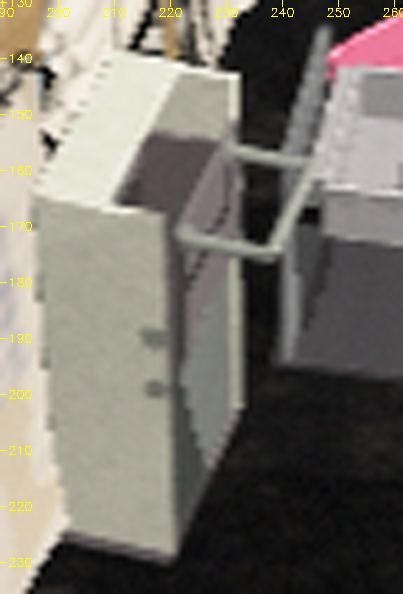

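View pics/st.png

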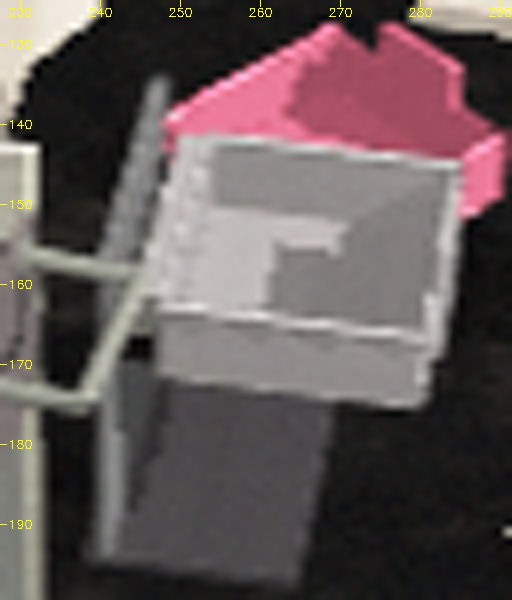

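```bash
cat > fit.py <<'E'
from h import *
import pickle
from scipy.optimize import least_squares
def fit(obs,x0,cams):
    def f(q):
        o=[]
        for n,P,uv in obs:
            c=cams[n]; cs,sn=np.cos(q[2]),np.sin(q[2]); P=np.array(P)/1000.
            w=[q[0]+cs*P[0]-sn*P[1],q[1]+sn*P[0]+cs*P[1],P[2]]
            o+=list(proj(c,w)-uv)
        return np.array(o)
    s=least_squares(f,x0,loss='soft_l1',f_scale=1.)
    print(s.x.round(4),'yawdeg',np.degrees(s.x[2]).round(2)); print(f(s.x).reshape(-1,2).round(1).tolist()); return s.x
E
python3 - <<'E'
from fit import *
cams={n:pickle.load(open(n+'0.pkl','rb')) for n in('top','side')}
t,s='top','side'
B=[(t,(86,81,300),(238,134.5)),(t,(86,-81,300),(286,134.5)),(t,(-55,45,260),(246.5,180.7)),(t,(-55,-45,260),(275.5,180.9)),
(t,(0,-81,300),(286,163.5)),(t,(0,81,300),(237,164.5)),(t,(0,81,0),(241,178)),(t,(0,-81,0),(279.5,178)),
(s,(0,81,300),(219,168)),(s,(0,-81,300),(232,143)),(s,(86,-81,300),(209.5,138.5)),(s,(86,81,300),(196,164.5)),(s,(0,81,0),(220,229.5)),(s,(0,-81,0),(232.5,203)),(s,(-55,45,260),(238,174.5)),(s,(-55,-45,260),(246.5,158.5))]
T=[(t,(-65,70,165),(303.5,219.6)),(t,(-65,-70,165),(346.3,215.3)),(t,(65,-70,165),(342,178.5)),(t,(65,70,165),(300.8,181)),
(s,(65,70,165),(247,163.3)),(s,(-65,-70,165),(285.3,145.5)),(s,(-65,70,165),(282,167.5)),(s,(-65,70,120),(281,175)),(s,(65,70,120),(247.5,171.7))]
for n in (t,s,None):
  for O,x0 in((B,[.65,-.05,0]),(T,[.55,-.26,0])): fit([o for o in O if n in (None,o[0])],x0,cams)
E
```

```text
[ 0.638  -0.0538 -0.0288] yawdeg -1.65
[[-1.8, 0.3], [0.8, 0.7], [0.8, -0.1], [-0.4, -0.1], [0.9, -2.0], [-1.2, -3.4], [-1.2, 0.9], [2.2, 1.2]]
[ 0.5338 -0.2658  0.054 ] yawdeg 3.09
[[1.3, -0.9], [-0.9, 0.3], [-0.7, -0.0], [0.5, 0.5]]
[ 0.6439 -0.0573 -0.02  ] yawdeg -1.15
[[0.1, 1.3], [0.5, -1.8], [0.0, -1.2], [-1.5, 0.3], [1.3, 1.2], [0.7, -1.2], [-0.0, 0.1], [-1.8, 0.2]]
[ 0.538  -0.2681  0.0718] yawdeg 4.11
[[0.8, -0.2], [0.0, -0.4], [-0.5, -0.5], [-0.3, 1.0], [0.1, 0.4]]
[ 0.6403 -0.0545 -0.0252] yawdeg -1.44
[[-1.7, -0.3], [0.9, -0.1], [1.0, -0.8], [-0.2, -0.9], [1.1, -2.9], [-1.0, -4.0], [-1.0, 0.3], [2.3, 0.5], [0.7, 2.0], [1.4, -1.2], [0.9, -0.7], [-0.8, 0.9], [1.9, 1.9], [1.4, -0.5], [0.7, 0.8], [-0.9, 0.9]]
[ 0.5354 -0.2666  0.0542] yawdeg 3.11
[[1.5, -1.3], [-0.7, -0.2], [-0.5, -0.5], [0.7, -0.0], [1.0, -0.1], [0.9, 0.1], [-0.3, -0.0], [-0.0, 1.5], [0.4, 0.5]]
```

```bash
cat >> h.py <<'E'
def down(deg,lean=0):  # tool x at yaw deg, lean: tool z tips toward +x by lean deg
    a=np.radians(deg); X=[np.cos(a),np.sin(a),0]; Y=[np.sin(a),-np.cos(a),0]
    M=R.from_matrix(np.array([X,Y,[0,0,-1.]]).T)
    return M*R.from_euler('y',lean,degrees=True)
E
python3 - <<'E'
from h import *
print(down(0,30).as_matrix().round(2))
print(rel([.45,.2,.34],down(3.5)))
E
```

```text
[[ 0.87  0.    0.5 ]
 [ 0.   -1.    0.  ]
 [ 0.5   0.   -0.87]]
(array([-273.6,  345.2, -142.5]), array([ 0. ,  0.1, 65. ]))
```

{"name": "apply_moves", "arguments": {"increments": [{"xyz":[-34,43,-60],"rotation":[0,0,8],"grip":0},{"xyz":[-68,86,-100],"rotation":[0,0,16],"grip":0},{"xyz":[-102,130,-142],"rotation":[0,0,24],"grip":0},{"xyz":[-137,173,-142],"rotation":[0,0,32],"grip":0},{"xyz":[-172,216,-142],"rotation":[0,0,40],"grip":0}]}}

```text
time: 0.72
ee_pos: [0.3621, 0.3509, 0.3396]
eef_rot: [0.97, 0.244, 0.0, 0.0]
ft_force: [1.2, -0.5, -0.3]
width: 0.0867
```

```bash
python3 - <<'E'
from h import *
s=r.read_state();print(s['time'],s['ee_pos'],s['joint_positions'].round(2),s['ft_force'].round(1)); print(rel([.45,.1,.34],down(3.5)))
E
```

```text
0.725 [0.36207537 0.35088058 0.33958208] [-1.01  0.02  0.15  1.53 -0.    1.59 -0.36] [ 1.2 -0.5 -0.3]
(array([-41.2, 262.6,  -0.4]), array([ 0. , -0. , 24.7]))
```

{"name": "apply_moves", "arguments": {"increments": [{"xyz":[-8,55,0],"rotation":[0,0,5]},{"xyz":[-16,110,0],"rotation":[0,0,10]},{"xyz":[-25,165,0],"rotation":[0,0,15]},{"xyz":[-33,215,0],"rotation":[0,0,20]},{"xyz":[-41,262,0],"rotation":[0,0,24.7]}]}}

```text
$.increments[0]: bad value
```

```bash
python3 - <<'E'
from h import *
s=r.read_state();print(s['joint_positions'].round(2),s['ft_force'].round(1)); print(rel([.47,-.27,.26],down(3.5)))
E
```

```text
[-1.01  0.02  0.15  1.53 -0.    1.59 -0.36] [ 1.2 -0.5 -0.3]
(array([-198.6,  598.1,   79.6]), array([ 0. , -0. , 24.7]))
```

Grip is required in each row.

{"name": "apply_moves", "arguments": {"increments": [{"xyz":[-8,55,0],"rotation":[0,0,5],"grip":0},{"xyz":[-16,110,0],"rotation":[0,0,10],"grip":0},{"xyz":[-25,165,0],"rotation":[0,0,15],"grip":0},{"xyz":[-33,215,0],"rotation":[0,0,20],"grip":0},{"xyz":[-41,262,0],"rotation":[0,0,24.7],"grip":0}]}}

```text
time: 1.35
ee_pos: [0.45, 0.0987, 0.3394]
eef_rot: [1.0, 0.029, 0.0, -0.0]
ft_force: [0.8, 0.7, -0.7]
width: 0.0871
```

```bash
python3 - <<'E'
from h import *
s=r.read_state();print(s['joint_positions'].round(2),s['ft_force'].round(1)); print(rel([.47,-.27,.26],down(3.5)))
E
```

```text
[-0.75 -0.1   0.4   1.64  0.04  1.6  -0.29] [ 0.8  0.7 -0.7]
(array([ -1.6, 369.3,  79.4]), array([-0. , -0. , -0.2]))
```

{"name": "apply_moves", "arguments": {"increments": [{"xyz":[0,60,0],"rotation":[0,0,0],"grip":0},{"xyz":[-1,120,0],"rotation":[0,0,0],"grip":0},{"xyz":[-1,180,0],"rotation":[0,0,0],"grip":0},{"xyz":[-1,240,10],"rotation":[0,0,0],"grip":0},{"xyz":[-1,300,30],"rotation":[0,0,0],"grip":0}]}}

```text
time: 1.98
ee_pos: [0.4665, -0.202, 0.3098]
eef_rot: [1.0, 0.029, 0.001, -0.0]
ft_force: [1.5, 0.5, -0.4]
width: 0.0872
```

```bash
python3 - <<'E'
from h import *
s=r.read_state();print(s['joint_positions'].round(2),s['ft_force'].round(1)); print(rel([.47,-.27,.26],down(3.5)))
c=cam('top'); import pickle; pickle.dump(c,open('top1.pkl','wb')); cv2.imwrite('pics/t1.png',c['img'])
E
```

```text
[-0.49  0.    0.82  1.61 -0.    1.53  0.39] [ 1.5  0.5 -0.4]
(array([-0.6, 68.1, 49.7]), array([-0. , -0.1, -0.1]))
```

View pics/t1.png

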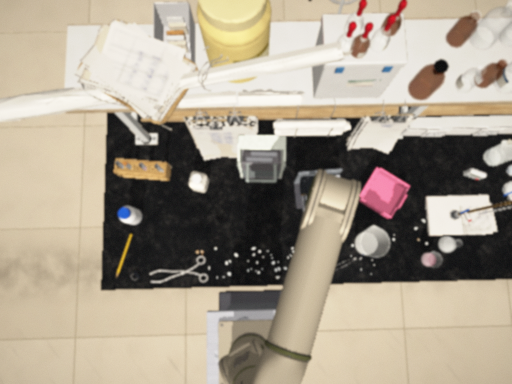

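{"name": "apply_moves", "arguments": {"increments": [{"xyz":[-1,50,25],"rotation":[0,0,0],"grip":0},{"xyz":[-1,68,60],"rotation":[0,0,0],"grip":0},{"xyz":[-1,68,90],"rotation":[0,0,0],"grip":0},{"xyz":[-1,68,90],"rotation":[0,0,0],"grip":0}]}}

```text
time: 2.52
ee_pos: [0.4649, -0.2773, 0.2156]
eef_rot: [1.0, 0.025, -0.002, 0.001]
ft_force: [0.3, -0.7, 0.6]
width: 0.0871
```

```bash
cat > snap.py <<'E'
from h import *
import sys,pickle
def snap(n,tag,x0,y0,x1,y1,k):
    c=cam(n); pickle.dump(c,open(f'{tag}.pkl','wb')); im=cv2.resize(c['img'][y0:y1,x0:x1],None,fx=k,fy=k,interpolation=cv2.INTER_CUBIC)
    for u in range(x0,x1):
        if u%10==0: X=int((u-x0+.5)*k); cv2.line(im,(X,0),(X,6),(0,255,255),1); cv2.putText(im,str(u),(X-12,16),0,.4,(0,255,255),1)
    for v in range(y0,y1):
        if v%10==0: Y=int((v-y0+.5)*k); cv2.line(im,(0,Y),(6,Y),(0,255,255),1); cv2.putText(im,str(v),(8,Y+4),0,.4,(0,255,255),1)
    cv2.imwrite(f'pics/{tag}.png',im); return c
E
python3 - <<'E'
from snap import *
s=r.read_state();print(s['joint_positions'].round(2),s['ee_pos'])
c=snap('side','s2',220,90,320,190,6)
print(proj(c,s['ee_pos']),proj(c,[.47,-.27,.19]))
E
```

```text
[-0.35  0.18  0.91  1.69 -0.14  1.35  0.63] [ 0.46494844 -0.27733164  0.21560108]
[286.64187842 144.97043533] [284.55785905 151.19958709]
```

View pics/s2.png

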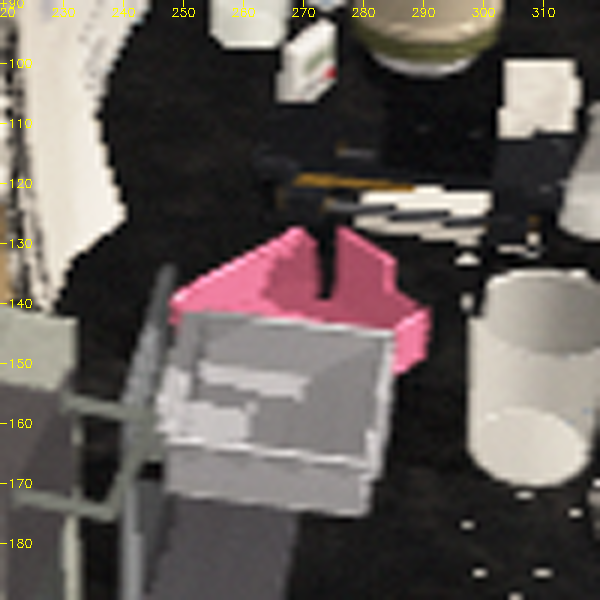

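```bash
python3 - <<'E'
from h import *
import pickle
s=r.read_state();print(s['ee_pos'],s['joint_vel'].round(3))
c=pickle.load(open('top0.pkl','rb'));w=cloud(c)
m=(w[...,2]>.172)&(w[...,0]<.5)&(w[...,0]>.43)&(w[...,1]<-.2)&(w[...,1]>-.34)
for p,q in zip(np.argwhere(m),w[m]): print(p,q.round(3))
for y in (30,-30):
  for x in(-69,-61): 
    a=np.radians(3.5);print(proj(c,[.535+(np.cos(a)*x-np.sin(a)*y)/1e3,-.267+(np.sin(a)*x+np.cos(a)*y)/1e3,.19]))
print(rel([.47,-.27,.215],down(3.5)))
E
```

```text
[ 0.46589866 -0.27755012  0.21725788] [-0.005 -0.021  0.006 -0.039  0.003  0.009 -0.003]
[208 345] [ 0.498 -0.338  0.172]
[210 305] [ 0.494 -0.2    0.174]
[211 345] [ 0.488 -0.337  0.173]
[215 330] [ 0.474 -0.282  0.189]
[215 331] [ 0.474 -0.286  0.185]
[215 332] [ 0.474 -0.29   0.186]
[215 333] [ 0.473 -0.292  0.189]
[215 334] [ 0.473 -0.296  0.19 ]
[216 319] [ 0.471 -0.244  0.193]
[216 320] [ 0.471 -0.248  0.191]
[216 321] [ 0.471 -0.252  0.189]
[216 322] [ 0.471 -0.255  0.19 ]
[216 323] [ 0.471 -0.258  0.189]
[216 324] [ 0.47  -0.261  0.193]
[216 325] [ 0.471 -0.266  0.185]
[216 326] [ 0.471 -0.269  0.187]
[216 327] [ 0.471 -0.272  0.188]
[216 328] [ 0.47  -0.274  0.194]
[216 329] [ 0.47  -0.278  0.192]
[216 330] [ 0.47  -0.282  0.19 ]
[216 331] [ 0.47  -0.285  0.189]
[216 332] [ 0.47  -0.288  0.192]
[216 333] [ 0.47  -0.291  0.193]
[216 334] [ 0.47  -0.295  0.191]
[216 335] [ 0.47  -0.299  0.189]
[217 318] [ 0.468 -0.241  0.189]
[217 319] [ 0.468 -0.245  0.186]
[217 320] [ 0.467 -0.247  0.194]
[217 321] [ 0.467 -0.251  0.19 ]
[217 322] [ 0.467 -0.255  0.19 ]
[217 323] [ 0.467 -0.
[... 171 characters left out ...]
.192]
[217 329] [ 0.467 -0.279  0.186]
[217 330] [ 0.467 -0.281  0.192]
[217 331] [ 0.466 -0.285  0.193]
[217 332] [ 0.467 -0.289  0.189]
[217 333] [ 0.467 -0.292  0.187]
[217 334] [ 0.466 -0.295  0.19 ]
[218 315] [ 0.466 -0.233  0.173]
[218 317] [ 0.466 -0.24   0.176]
[218 318] [ 0.464 -0.241  0.191]
[218 319] [ 0.465 -0.245  0.184]
[218 320] [ 0.464 -0.248  0.186]
[218 321] [ 0.464 -0.252  0.185]
[218 322] [ 0.464 -0.254  0.193]
[218 323] [ 0.464 -0.259  0.185]
[218 324] [ 0.464 -0.263  0.183]
[218 325] [ 0.465 -0.267  0.174]
[318.02906623 217.98779825]
[317.77920618 215.62638893]
[335.72921828 216.5009631 ]
[335.46413852 214.14313852]
(array([ 4.5, -7.3,  2.2]), array([ 0.1,  0.1, -0.6]))
```

{"name": "apply_moves", "arguments": {"increments": [{"xyz":[2.5,-8,10],"rotation":[0,0,-0.6],"grip":0},{"xyz":[2.5,-8,35],"rotation":[0,0,-0.6],"grip":0},{"xyz":[2.5,-8,49],"rotation":[0,0,-0.6],"grip":0},{"xyz":[2.5,-8,49],"rotation":[0,0,-0.6],"grip":0},{"xyz":[2.5,-8,49],"rotation":[0,0,-0.6],"grip":140}], "squeeze": 15}}

```text
time: 3.2
ee_pos: [0.4683, -0.2697, 0.1691]
eef_rot: [1.0, 0.031, -0.001, 0.001]
ft_force: [0.7, 0.3, -0.7]
width: 0.0827
```

```bash
python3 - <<'E'
from h import *
s=r.read_state();print(s['ee_pos'],s['joint_vel'].round(3),s['ft_force'].round(1),s['width'],s['joint_positions'].round(2))
print(rel([.468,-.269,.168],down(3.5)))
E
```

```text
[ 0.46831883 -0.26971585  0.16909584] [ 0.002 -0.003  0.002 -0.002 -0.002 -0.002  0.   ] [ 0.7  0.3 -0.7] 0.08266093974118584 [-0.35  0.21  0.9   1.76 -0.17  1.25  0.65]
(array([-0.3, -0.7,  1.1]), array([0.1, 0.1, 0. ]))
```

{"name": "apply_moves", "arguments": {"increments": [{"xyz":[0,0,1],"rotation":[0,0,0],"grip":150},{"xyz":[0,0,1],"rotation":[0,0,0],"grip":190},{"xyz":[0,0,1],"rotation":[0,0,0],"grip":255},{"xyz":[0,0,1],"rotation":[0,0,0],"grip":255},{"xyz":[0,0,1],"rotation":[0,0,0],"grip":255}], "squeeze": 15}}

```text
time: 3.82
ee_pos: [0.4683, -0.2697, 0.1681]
eef_rot: [1.0, 0.031, -0.001, 0.001]
ft_force: [0.3, -0.6, 0.2]
width: 0.0347
```

{"name": "apply_moves", "arguments": {"increments": [{"xyz":[0,0,0],"rotation":[0,0,0],"grip":255},{"xyz":[0,0,0],"rotation":[0,0,0],"grip":255},{"xyz":[0,0,0],"rotation":[0,0,0],"grip":255},{"xyz":[0,0,0],"rotation":[0,0,0],"grip":255}], "squeeze": 30}}

```text
time: 4.32
ee_pos: [0.4683, -0.2697, 0.1681]
eef_rot: [1.0, 0.031, -0.001, 0.001]
ft_force: [0.3, -0.2, 0.0]
width: 0.0021
```

```bash
python3 - <<'E'
from snap import *
s=r.read_state();print(s['ee_pos'],s['width'],s['ft_force'])
c=snap('side','s3',220,90,320,190,6)
a=s['ee_pos'];M=R.from_quat(s['eef_rot']).as_matrix();print(M.round(3))
print(proj(c,a),proj(c,a+M[:,2]*.008),proj(c,a-M[:,2]*.011))
snap('top','t3',270,140,380,240,6)
E
```

```text
[ 0.46827343 -0.26974282  0.16810798] 0.0020890846281039713 [ 0.29293066 -0.24214522  0.04502582]
[[ 0.998  0.061 -0.001]
 [ 0.061 -0.998 -0.002]
 [-0.002  0.002 -1.   ]]
[284.60133947 155.76883414] [284.46620319 157.37833139] [284.78848611 153.53988421]
```

View pics/s3.png

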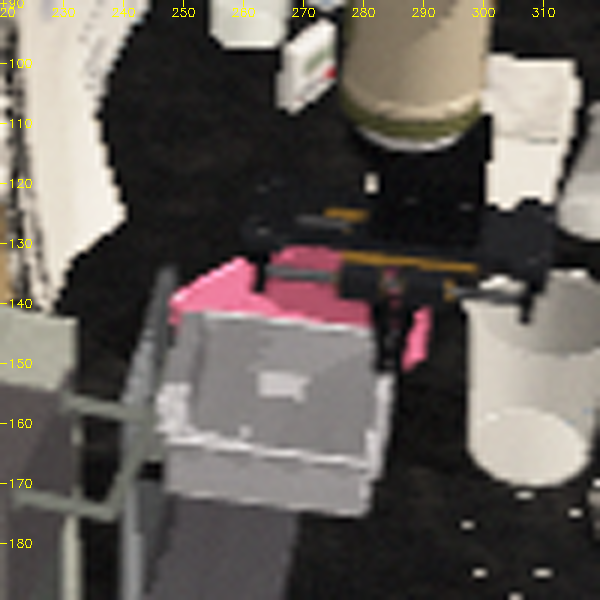

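View pics/t3.png

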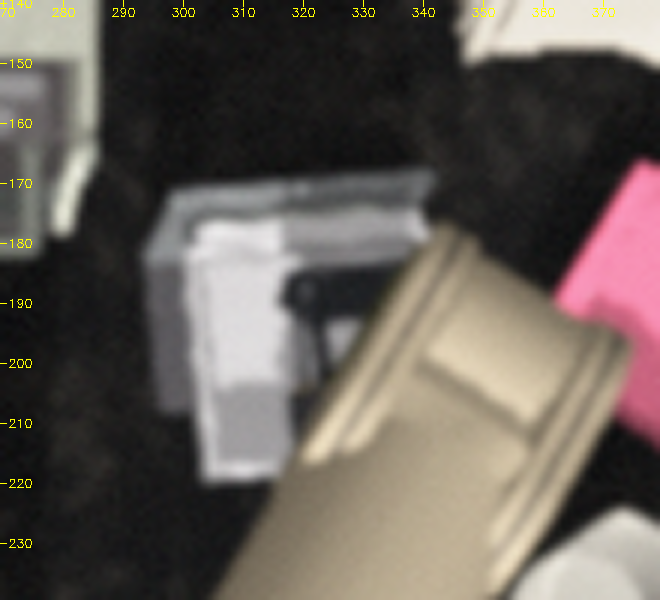

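```bash
python3 - <<'E'
from h import *
import pickle
c0=pickle.load(open('side0.pkl','rb'));c3=pickle.load(open('s3.pkl','rb'))
out=[]
a=np.radians(3.5)
def T(x,y,z): return [.535+(np.cos(a)*x-np.sin(a)*y)/1e3,-.267+(np.sin(a)*x+np.cos(a)*y)/1e3,.12+z/1e3]
k=12;x0,y0,x1,y1=262,130,297,180
for c in(c0,c3):
    im=cv2.resize(c['img'][y0:y1,x0:x1],None,fx=k,fy=k,interpolation=cv2.INTER_CUBIC); out.append(im.copy())
    for P,Q in [((-69,30,70),(-69,-30,70)),((-69,30,70),(-69,30,0)),((-61,30,70),(-61,-30,70)),((-69,-30,70),(-69,-30,0)),((-65,70,45),(-65,-70,45))]:
        p,q=[tuple(((proj(c,T(*X))-[x0,y0]+.5)*k).astype(int).tolist()) for X in(P,Q)]; cv2.line(im,p,q,(0,255,0),1)
    out[-1]=np.hstack([out[-1],im]) if c is c3 else im
cv2.imwrite('pics/z3.png',cv2.resize(out[1],(800,571)))
cv2.imwrite('pics/z0.png',out[0])
s=r.read_state()
d=c3['range_z'];w=cloud(c3)
for v in range(136,172,2): print(v,[tuple((w[v,u]*1000).round().astype(int)) if d[v,u]>0 else 0 for u in range(278,292,2)])
E
```

```text
136 [(np.int64(494), np.int64(-228), np.int64(287)), (np.int64(487), np.int64(-231), np.int64(286)), (np.int64(480), np.int64(-236), np.int64(284)), (np.int64(473), np.int64(-242), np.int64(281)), (np.int64(514), np.int64(-628), np.int64(4)), (np.int64(459), np.int64(-245), np.int64(282)), (np.int64(451), np.int64(-237), np.int64(288))]
138 [(np.int64(494), np.int64(-234), np.int64(274)), (np.int64(486), np.int64(-230), np.int64(278)), (np.int64(479), np.int64(-233), np.int64(277)), (np.int64(472), np.int64(-237), np.int64(276)), (np.int64(465), np.int64(-237), np.int64(277)), (np.int64(457), np.int64(-234), np.int64(280)), (np.int64(449), np.int64(-233), np.int64(283))]
140 [(np.int64(542), np.int64(-568), np.int64(18)), (np.int64(532), np.int64(-564), np.int64(23)), (np.int64(478), np.int64(-232), np.int64(269)), (np.int64(476), np.int64(-276), np.int64(238)), (np.int64(464), np.int64(-236), np.int64(268)), (np.int64(456), np.int64(-233), np.int64(272)), (np.int64(449), np.int64(-236), np.int64(272))]
142 [(np.int64(542), np.int64(-569), np.int64(6)), (np.int64(533), np.int64(-572)
[... 4210 characters left out ...]
9), np.int64(-418), np.int64(0))]
168 [(np.int64(481), np.int64(-200), np.int64(160)), (np.int64(474), np.int64(-204), np.int64(158)), (np.int64(471), np.int64(-240), np.int64(130)), (np.int64(483), np.int64(-400), np.int64(-1)), (np.int64(473), np.int64(-395), np.int64(4)), (np.int64(465), np.int64(-399), np.int64(3)), (np.int64(457), np.int64(-402), np.int64(2))]
170 [(np.int64(480), np.int64(-202), np.int64(148)), (np.int64(473), np.int64(-201), np.int64(151)), (np.int64(489), np.int64(-385), np.int64(-2)), (np.int64(479), np.int64(-378), np.int64(6)), (np.int64(471), np.int64(-387), np.int64(0)), (np.int64(463), np.int64(-392), np.int64(-3)), (np.int64(455), np.int64(-389), np.int64(2))]
```

View pics/z3.png

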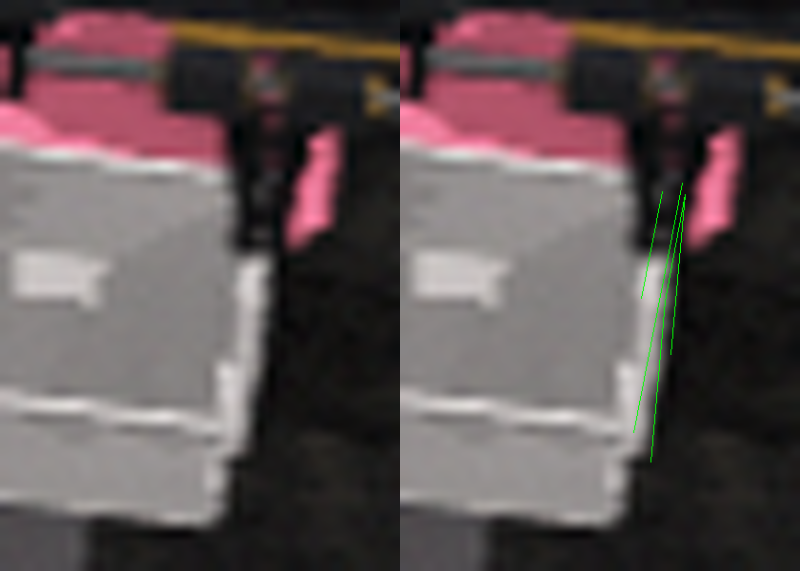

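View pics/z0.png

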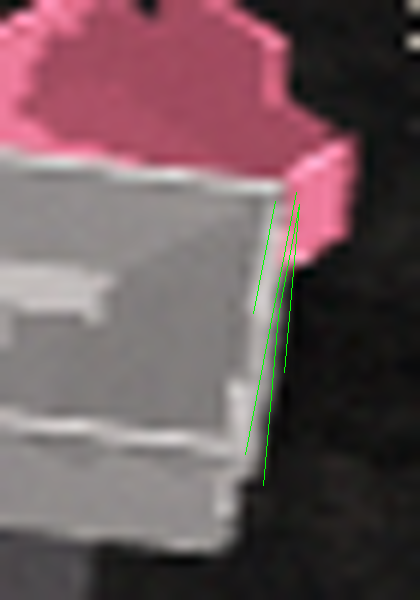

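{"name": "apply_moves", "arguments": {"increments": [{"xyz":[0,0,0],"rotation":[0,0,0],"grip":100},{"xyz":[0,0,0],"rotation":[0,0,0],"grip":100},{"xyz":[0,0,0],"rotation":[0,0,0],"grip":100},{"xyz":[0,0,14],"rotation":[0,0,0],"grip":100},{"xyz":[0,0,27],"rotation":[0,0,0],"grip":100}]}}

```text
time: 5.05
ee_pos: [0.468, -0.2696, 0.1398]
eef_rot: [1.0, 0.031, -0.001, 0.001]
ft_force: [0.7, 0.2, -0.8]
width: 0.0428
```

```bash
python3 - <<'E'
from snap import *
s=r.read_state();print(s['ee_pos'],s['width'],s['ft_force'].round(1))
c=snap('side','s4',250,110,310,180,10)
a=s['ee_pos'];M=R.from_quat(s['eef_rot']).as_matrix()
for sg in(-1,1):
  print([proj(c,a+M[:,0]*sg*(s['width']/2+.007)+M[:,2]*z).round(1) for z in (.008,0,-.03)])
E
```

```text
[ 0.46803705 -0.2695712   0.13983132] 0.042793493998163984 [ 0.7  0.2 -0.8]
[array([291.2, 163.9]), array([291.3, 162.3]), array([291.9, 156.3])]
[array([276.9, 162.2]), array([277. , 160.6]), array([277.4, 154.6])]
```

View pics/s4.png

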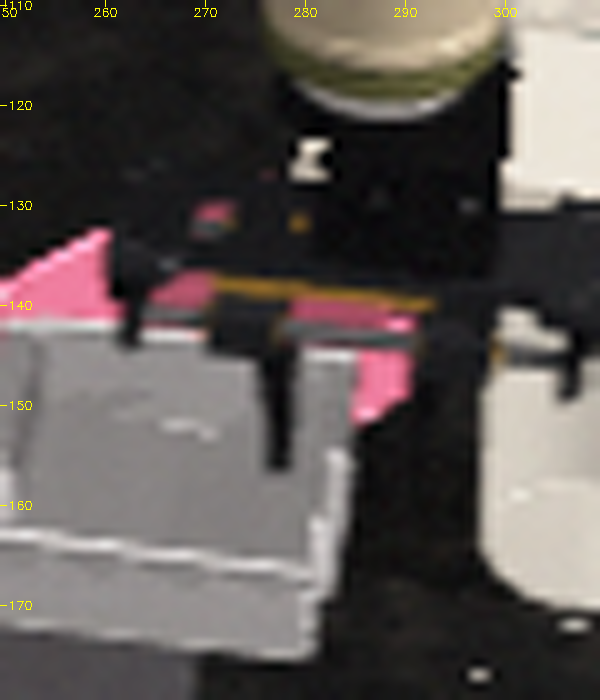

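{"name": "apply_moves", "arguments": {"increments": [{"xyz":[0,0,0],"rotation":[0,0,0],"grip":255},{"xyz":[0,0,0],"rotation":[0,0,0],"grip":255},{"xyz":[0,0,0],"rotation":[0,0,0],"grip":255},{"xyz":[0,0,0],"rotation":[0,0,0],"grip":255},{"xyz":[0,0,0],"rotation":[0,0,0],"grip":255}], "squeeze": 35}}

```text
time: 5.72
ee_pos: [0.4704, -0.269, 0.1391]
eef_rot: [1.0, 0.031, 0.001, 0.001]
ft_force: [22.9, -1.3, -5.6]
width: 0.0111
```

{"name": "apply_moves", "arguments": {"increments": [{"xyz":[2,0,0],"rotation":[0,0,0],"grip":255},{"xyz":[2,0,0],"rotation":[0,0,0],"grip":255},{"xyz":[2,0,0],"rotation":[0,0,0],"grip":255}], "squeeze": 50}}

```text
time: 6.1
ee_pos: [0.472, -0.2687, 0.1389]
eef_rot: [1.0, 0.031, 0.001, 0.001]
ft_force: [-2.0, 0.8, -0.9]
width: 0.0076
```

{"name": "apply_moves", "arguments": {"increments": [{"xyz":[0,0,-12],"rotation":[0,0,0],"grip":255},{"xyz":[0,0,-26],"rotation":[0,0,0],"grip":255},{"xyz":[0,0,-42],"rotation":[0,0,0],"grip":255},{"xyz":[0,0,-42],"rotation":[0,0,0],"grip":255}], "squeeze": 55}}

```text
time: 6.6
ee_pos: [0.4727, -0.2691, 0.1825]
eef_rot: [1.0, 0.031, 0.002, 0.002]
ft_force: [0.6, -0.4, -2.6]
width: 0.0079
```

```bash
python3 - <<'E'
from snap import *
s=r.read_state();print(s['ee_pos'],s['width'],s['ft_force'].round(1),s['joint_positions'].round(2))
c=snap('side','s5',220,100,310,200,6)
E
```

```text
[ 0.47266172 -0.26912386  0.1825448 ] 0.007859817945340969 [ 0.6 -0.4 -2.6] [-0.36  0.2   0.9   1.74 -0.17  1.27  0.65]
```

View pics/s5.png

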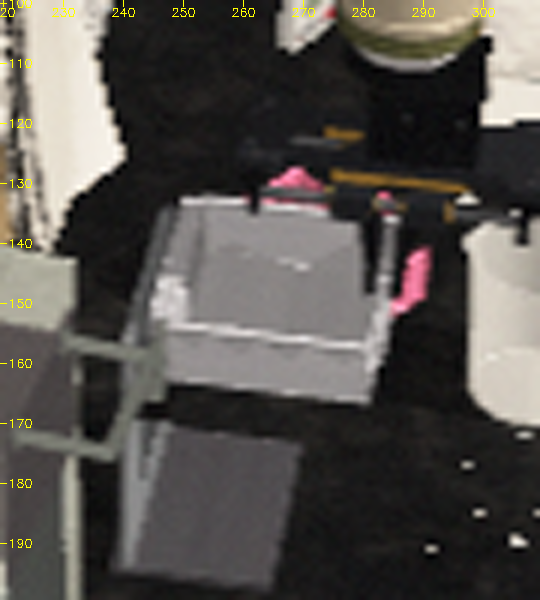

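{"name": "apply_moves", "arguments": {"increments": [{"xyz":[-25,0,0],"rotation":[0,0,0],"grip":255},{"xyz":[-46,0,0],"rotation":[0,0,0],"grip":255},{"xyz":[-42,-55,0],"rotation":[0,0,1],"grip":255},{"xyz":[-39,-105,0],"rotation":[0,0,2],"grip":255},{"xyz":[-36,-155,0],"rotation":[0,0,3],"grip":255}]}}

```text
time: 7.28
ee_pos: [0.4261, -0.1146, 0.1808]
eef_rot: [1.0, 0.005, 0.001, 0.001]
ft_force: [0.4, -0.2, -1.7]
width: 0.0073
```

```bash
python3 - <<'E'
from snap import *
s=r.read_state();print(s['ee_pos'],s['width'],s['ft_force'].round(1),s['joint_positions'].round(2))
print(rel([.443,-.0494,.19],down(-1.5)),rel([.443,-.0494,.05],down(-1.5)))
E
```

```text
[ 0.4261201  -0.11463472  0.180836  ] 0.007279290476774525 [ 0.4 -0.2 -1.7] [-0.6  -0.14  0.71  1.97  0.1   1.27  0.09]
(array([ 17.5, -65. ,  -9.2]), array([ 0.1, -0.2,  2.1])) (array([ 17.1, -65.3, 130.8]), array([ 0.1, -0.2,  2.1]))
```

{"name": "apply_moves", "arguments": {"increments": [{"xyz":[5,-40,0],"rotation":[0,0,1],"grip":255},{"xyz":[12,-65,20],"rotation":[0,0,2.1],"grip":255},{"xyz":[17,-65,60],"rotation":[0,0,2.1],"grip":255},{"xyz":[17,-65,95],"rotation":[0,0,2.1],"grip":255},{"xyz":[17,-65,120],"rotation":[0,0,2.1],"grip":255}]}}

```text
time: 7.9
ee_pos: [0.4417, -0.0498, 0.0589]
eef_rot: [1.0, -0.013, 0.001, 0.001]
ft_force: [0.2, 1.0, -2.6]
width: 0.0075
```

```bash
python3 - <<'E'
from snap import *
s=r.read_state();print(s['ee_pos'],s['width'],s['ft_force'].round(1),s['joint_positions'].round(2))
print(rel([.443,-.0494,.03],down(-1.5)),rel([.443,-.0494,.021],down(-1.5)))
c=snap('side','s6',190,110,310,230,5)
E
```

```text
[ 0.44174322 -0.04977709  0.05888729] 0.007475273924668589 [ 0.2  1.  -2.6] [-0.64  0.06  0.67  2.11 -0.04  0.98  0.03]
(array([ 1.2, -0.5, 28.9]), array([ 0.1, -0.1, -0. ])) (array([ 1.2, -0.5, 37.9]), array([ 0.1, -0.1, -0. ]))
```

View pics/s6.png

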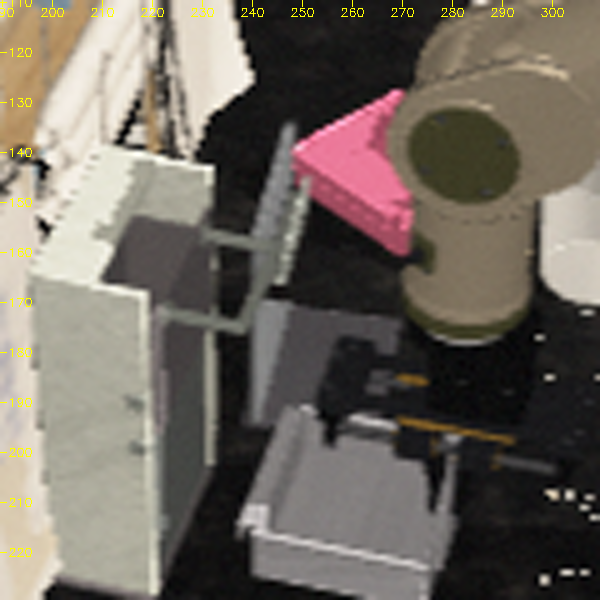

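{"name": "apply_moves", "arguments": {"increments": [{"xyz":[1,0,15],"rotation":[0,0,0],"grip":255},{"xyz":[1,0,30],"rotation":[0,0,0],"grip":255},{"xyz":[1,0,37],"rotation":[0,0,0],"grip":255},{"xyz":[1,0,38],"rotation":[0,0,0],"grip":255},{"xyz":[1,0,38],"rotation":[0,0,0],"grip":255}]}}

```text
time: 8.57
ee_pos: [0.4414, -0.0499, 0.019]
eef_rot: [1.0, -0.013, -0.001, 0.001]
ft_force: [0.3, -0.1, -1.4]
width: 0.0075
```

{"name": "apply_moves", "arguments": {"increments": [{"xyz":[0,0,1],"rotation":[0,0,0],"grip":255},{"xyz":[0,0,2],"rotation":[0,0,0],"grip":255},{"xyz":[0,0,2],"rotation":[0,0,0],"grip":255}]}}

```text
time: 8.95
ee_pos: [0.4418, -0.0499, 0.0182]
eef_rot: [1.0, -0.013, -0.001, 0.001]
ft_force: [-8.6, 0.2, 19.9]
width: 0.0075
```

{"name": "apply_moves", "arguments": {"increments": [{"xyz":[0,0,-1],"rotation":[0,0,0],"grip":255},{"xyz":[0,0,-1],"rotation":[0,0,0],"grip":120},{"xyz":[0,0,-1],"rotation":[0,0,0],"grip":120},{"xyz":[0,0,-1],"rotation":[0,0,0],"grip":120},{"xyz":[0,0,-1],"rotation":[0,0,0],"grip":120}]}}

```text
time: 9.57
ee_pos: [0.4418, -0.0498, 0.0192]
eef_rot: [1.0, -0.013, -0.001, 0.001]
ft_force: [0.6, 0.2, 0.1]
width: 0.0398
```

{"name": "apply_moves", "arguments": {"increments": [{"xyz":[0,0,-40],"rotation":[0,0,0],"grip":120},{"xyz":[0,0,-100],"rotation":[0,0,0],"grip":120},{"xyz":[0,0,-160],"rotation":[0,0,0],"grip":120},{"xyz":[10,0,-220],"rotation":[0,0,0],"grip":120},{"xyz":[40,0,-270],"rotation":[0,0,0],"grip":120}]}}

```text
time: 10.2
ee_pos: [0.4822, -0.0506, 0.2921]
eef_rot: [1.0, -0.013, 0.001, -0.0]
ft_force: [1.4, 0.3, -0.1]
width: 0.0463
```

```bash
python3 - <<'E'
from snap import *
s=r.read_state();print(s['ee_pos'],s['width'],s['ft_force'].round(1),s['joint_positions'].round(2))
print(rel([.585,-.053,.275],down(-1.5)),rel([.585,-.053,.22],down(-1.5)))
snap('top','t7',210,120,330,230,6)
E
```

```text
[ 0.48222027 -0.05059057  0.29205011] 0.04625557359314299 [ 1.4  0.3 -0.1] [-0.69 -0.06  0.68  1.69  0.04  1.5  -0.04]
(array([102.8,  -0.3,  17.2]), array([-0. , -0.1, -0. ])) (array([102.7,  -0.3,  72.2]), array([-0. , -0.1, -0. ]))
```

View pics/t7.png

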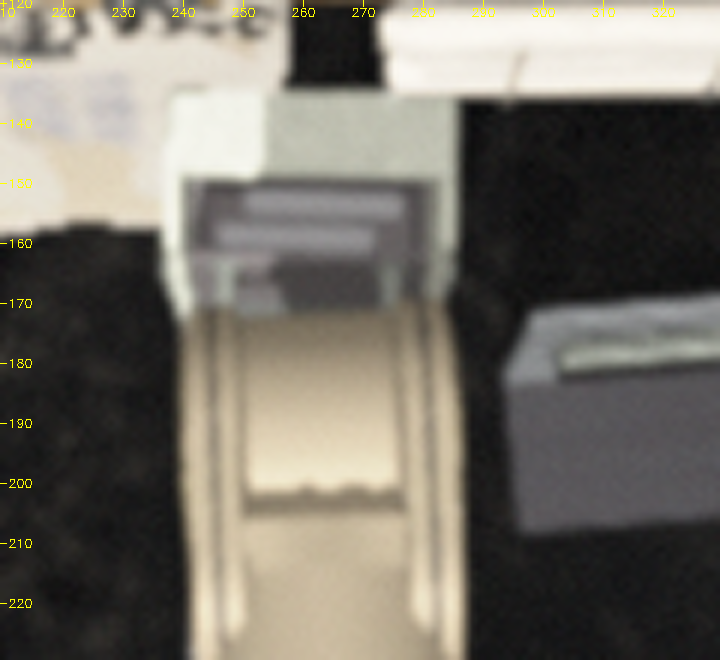

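{"name": "apply_moves", "arguments": {"increments": [{"xyz":[40,0,0],"rotation":[0,0,0],"grip":130},{"xyz":[80,0,5],"rotation":[0,0,0],"grip":130},{"xyz":[102,0,12],"rotation":[0,0,0],"grip":130},{"xyz":[102,0,17],"rotation":[0,0,0],"grip":130}]}}

```text
time: 10.75
ee_pos: [0.5901, -0.0522, 0.2799]
eef_rot: [1.0, -0.012, 0.004, 0.001]
ft_force: [0.1, -0.0, -0.8]
width: 0.0423
```

```bash
python3 - <<'E'
from snap import *
s=r.read_state();print(s['ee_pos'],s['width'],s['ft_force'].round(1),s['joint_positions'].round(2))
print(rel([.585,-.053,.22],down(-1.5)))
c=snap('side','s8',190,90,310,230,5)
fit=[proj(c,[.585,-.053+d,.26]).round(1) for d in(-.045,0,.045)];print(fit)
a=s['ee_pos'];M=R.from_quat(s['eef_rot']).as_matrix()
for sg in(-1,1):
  print([proj(c,a+[0,0,.029]+M[:,0]*sg*(s['width']/2+.007)+M[:,2]*z).round(1) for z in (.008,0,-.03)])
E
```

```text
[ 0.59006978 -0.05216022  0.27993446] 0.04234183056701917 [ 0.1 -0.  -0.8] [-0.6   0.26  0.76  1.46 -0.18  1.48  0.13]
(array([-5.5,  0.9, 59.9]), array([ 0.1, -0.4,  0.1]))
[array([245.3, 159.3]), array([242.3, 167.2]), array([239.1, 175.4])]
[array([248.8, 159.3]), array([248.9, 157.5]), array([249.1, 150.5])]
[array([232.9, 156.4]), array([232.9, 154.6]), array([232.9, 147.5])]
```

View pics/s8.png

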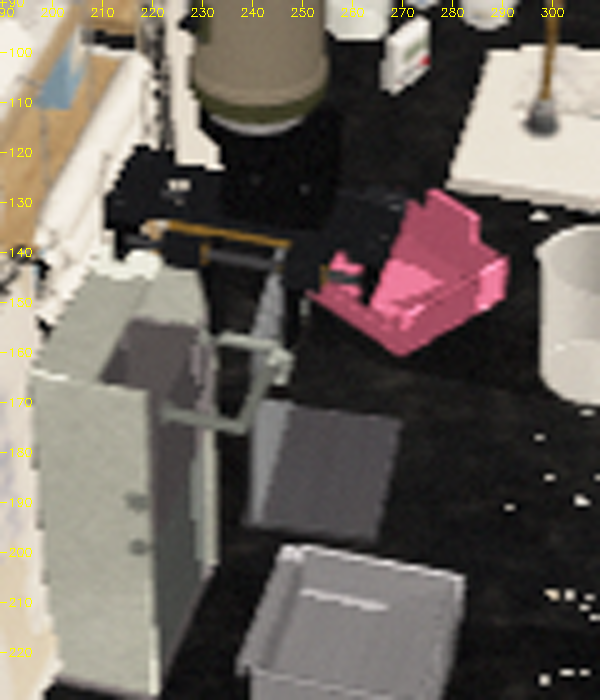

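```bash
python3 - <<'E'
from h import *
for L,x,z in((15,.590,.27),(15,.5915,.221)): print(rel([x,-.053,z],down(-1.5,L)))
E
```

```text
(array([0.8, 0.6, 9.7]), array([ 0.1, 14.6,  0.1]))
(array([ 2. ,  0.5, 58.7]), array([ 0.1, 14.6,  0.1]))
```

{"name": "apply_moves", "arguments": {"increments": [{"xyz":[1,0.5,3],"rotation":[0,7,0],"grip":130},{"xyz":[1,0.5,6],"rotation":[0,14.6,0],"grip":130},{"xyz":[1,0.5,8],"rotation":[0,14.6,0],"grip":130},{"xyz":[1,0.5,8],"rotation":[0,14.6,0],"grip":130}]}}

```text
time: 11.3
ee_pos: [0.5901, -0.0524, 0.2725]
eef_rot: [0.991, -0.012, 0.13, 0.002]
ft_force: [0.3, 0.3, 0.7]
width: 0.0427
```

```bash
python3 - <<'E'
from snap import *
s=r.read_state();print(s['ee_pos'],s['width'],s['ft_force'].round(1),s['joint_positions'].round(2))
print(rel([.5915,-.053,.221],down(-1.5,15)))
c=snap('side','s9',210,120,270,190,10)
a=s['ee_pos'];M=R.from_quat(s['eef_rot']).as_matrix()
for nm,o in (('W',[0,0,.029]),('T',-.029*M[:,2])):
 for sg in(-1,1):
  print(nm,[proj(c,a+o+M[:,0]*sg*(s['width']/2+.007)+M[:,2]*z).round(1) for z in (.008,0,-.03)])
E
```

```text
[ 0.59009044 -0.05243169  0.27253223] 0.042698881122075975 [0.3 0.3 0.7] [-0.73 -0.02  0.74  1.73  0.02  1.17 -0.02]
(array([-11.9,   0.5,  50.1]), array([-0. ,  0. ,  0.1]))
W [array([248. , 162.4]), array([248.6, 160.7]), array([250.9, 154.4])]
W [array([232.6, 156.3]), array([233.1, 154.6]), array([235.3, 148.2])]
T [array([250.1, 163. ]), array([250.7, 161.3]), array([253.1, 155. ])]
T [array([234.7, 156.9]), array([235.3, 155.2]), array([237.4, 148.8])]
```

View pics/s9.png

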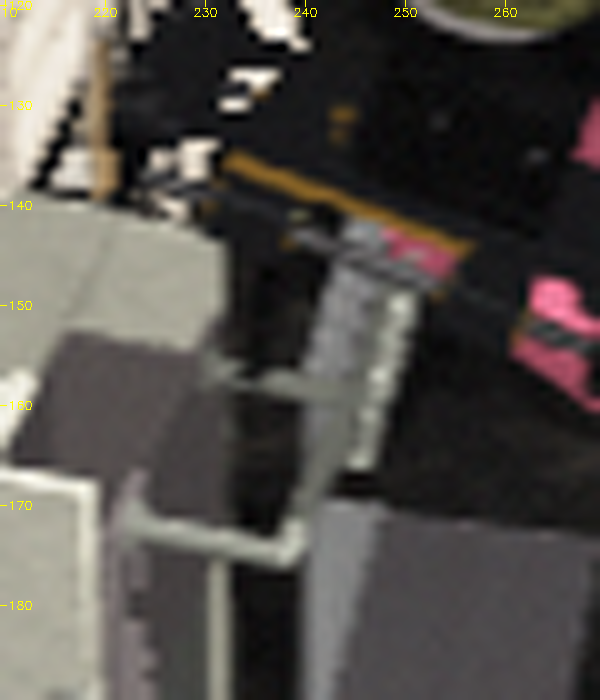

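```bash
python3 - <<'E'
from h import *
import pickle
c=pickle.load(open('s9.pkl','rb'));w=cloud(c)
for v in range(140,172,2):
    print(v,' '.join('%d:(%d,%d,%d)'%(u,*(w[v,u]*1000)) for u in range(228,258,2) if np.isfinite(w[v,u,2]) and w[v,u,2]>.2 and -.11<w[v,u,1]<.0 and w[v,u,0]<.66))
E
```

```text
140 230:(618,-18,395) 232:(610,-14,399) 234:(603,-14,400) 236:(598,-20,397) 238:(592,-24,395) 240:(595,-59,370) 244:(573,-27,396) 246:(566,-25,399) 248:(560,-25,400) 250:(553,-26,401) 252:(546,-25,403) 254:(540,-26,403) 256:(533,-24,406)
142 230:(617,-17,387) 232:(612,-20,386) 234:(604,-18,389) 236:(597,-15,392) 238:(590,-15,393) 240:(585,-22,390) 248:(560,-27,391) 250:(554,-29,390) 252:(546,-26,394) 254:(540,-26,395) 256:(533,-22,399)
144 232:(610,-15,382) 234:(602,-11,386) 236:(596,-12,387) 238:(590,-13,387) 240:(585,-20,383) 242:(578,-20,384) 244:(573,-26,381) 254:(540,-29,385) 256:(532,-22,391)
146 236:(603,-39,357) 238:(599,-49,351) 244:(571,-20,377) 246:(565,-21,378) 248:(558,-20,380) 250:(552,-23,379) 256:(533,-26,381)
148 236:(603,-39,349) 238:(597,-41,349) 250:(552,-21,372) 252:(544,-18,376) 254:(537,-15,379) 256:(531,-17,380)
150 236:(604,-41,340) 238:(601,-56,329) 252:(551,-50,343) 254:(536,-10,375) 256:(531,-18,371)
152 236:(604,-41,330) 252:(551,-50,335) 254:(536,-14,364) 256:(530,-16,364)
154 230:(641,-100,270) 234:(611,-43,320) 236:(605,-47,317) 252:(549,-41,333) 254:(542,-41,334)
156 228:(644,-84,273) 230:(642,-101,260) 232:(634,-98,264) 234:(612,-44,310) 236:(606,-48,308) 250:(556,-42,322) 252:(549,-43,323)
158 228:(643,-79,268) 230:(640,-93,258) 232:(633,-97,256) 234:(625,-93,261) 236:(619,-97,259) 238:(612,-99,259) 240:(603,-92,266) 242:(596,-96,265) 244:(587,-87,274) 250:(555,-39,316)
160 228:(643,-78,260) 230:(642,-101,242) 242:(595,-91,259) 244:(587,-86,265) 248:(562,-41,305) 250:(555,-41,307)
162 228:(643,-80,249) 230:(641,-98,235) 242:(591,-75,264) 244:(585,-78,263) 248:(561,-39,298)
164 228:(643,-79,241) 230:(641,-99,226) 242:(588,-61,266) 244:(582,-68,262)
166 228:(643,-76,234) 230:(642,-100,215) 240:(593,-55,261) 242:(585,-51,266)
168 228:(642,-75,226) 230:(642,-100,206) 240:(589,-37,267) 242:(584,-44,263)
170 240:(587,-31,264)
```

```bash
cat >> h.py <<'E'
OFF=.041 # state TCP = grasp point + OFF*tool z
def relg(g,deg,lean):
    Rw=down(deg,lean); return rel(np.array(g)+OFF*Rw.as_matrix()[:,2],Rw)
E
python3 - <<'E'
from h import *
print(relg([.586,-.053,.260],-1.5,15))
E
```

```text
(array([-7.6,  0.5, 51.9]), array([0. , 0. , 0.1]))
```

{"name": "apply_moves", "arguments": {"increments": [{"xyz":[-7,0.5,10],"rotation":[0,0,0],"grip":130},{"xyz":[-7.5,0.5,30],"rotation":[0,0,0],"grip":130},{"xyz":[-7.5,0.5,51],"rotation":[0,0,0],"grip":130},{"xyz":[-7.5,0.5,51],"rotation":[0,0,0],"grip":130},{"xyz":[-7.5,0.5,51],"rotation":[0,0,0],"grip":150}], "squeeze": 15}}

```text
time: 11.98
ee_pos: [0.5967, -0.0536, 0.2216]
eef_rot: [0.991, -0.012, 0.13, 0.003]
ft_force: [0.2, -0.7, -0.0]
width: 0.0388
```

{"name": "apply_moves", "arguments": {"increments": [{"xyz":[0,0,0],"rotation":[0,0,0],"grip":255},{"xyz":[0,0,0],"rotation":[0,0,0],"grip":255},{"xyz":[0,0,0],"rotation":[0,0,0],"grip":255},{"xyz":[0,0,0],"rotation":[0,0,0],"grip":255},{"xyz":[0,0,0],"rotation":[0,0,0],"grip":255}], "squeeze": 15}}

```text
time: 12.6
ee_pos: [0.5957, -0.0536, 0.2214]
eef_rot: [0.992, -0.013, 0.129, 0.002]
ft_force: [-7.3, 0.8, 4.6]
width: 0.0092
```

```bash
python3 - <<'E'
from h import *
s=r.read_state();print(s['ee_pos'],s['width'],s['ft_force'].round(1),s['joint_positions'].round(2))
print('gp',s['ee_pos']-OFF*R.from_quat(s['eef_rot']).as_matrix()[:,2])
E
```

```text
[ 0.59574214 -0.05360997  0.22144685] 0.009212145923580202 [-7.3  0.8  4.6] [-0.72  0.03  0.76  1.8  -0.03  1.06  0.02]
gp [ 0.58524393 -0.05329071  0.26107873]
```

```bash
cat >> h.py <<'E'
def bin2w(px_,pz_,t,py=0,O=(.6402,-.0545),yaw=-1.44):
    a=np.radians(yaw); x=px_*np.cos(t)-pz_*np.sin(t); z=160+px_*np.sin(t)+pz_*np.cos(t)
    return np.array([O[0]+(np.cos(a)*x-np.sin(a)*py)/1e3,O[1]+(np.sin(a)*x+np.cos(a)*py)/1e3,z/1e3])
E
python3 - <<'E'
from h import *
for td in (5,11,17,23,29,35,41,47,53,58): print(td,*relg(bin2w(-55,101,np.radians(td)),-1.5,15+.43*td))
E
```

```text
5 [-8.  -0.2  2.8] [0.1 2.3 0.1]
11 [-17.4  -0.2   7.2] [0.1 4.9 0.1]
17 [-26.2  -0.2  12.6] [0.1 7.5 0.1]
23 [-34.4  -0.2  19. ] [ 0.1 10.   0.1]
29 [-41.8  -0.2  26.3] [ 0.1 12.6  0.1]
35 [-48.4  -0.2  34.5] [ 0.1 15.2  0.1]
41 [-54.1  -0.3  43.4] [ 0.1 17.8  0.1]
47 [-58.8  -0.3  53. ] [ 0.1 20.4  0.1]
53 [-62.4  -0.3  63.1] [ 0.1 22.9  0.1]
58 [-64.6  -0.3  71.9] [ 0.  25.1  0.1]
```

{"name": "apply_moves", "arguments": {"increments": [{"xyz":[-8,0,2.8],"rotation":[0,2.3,0],"grip":255},{"xyz":[-17.4,0,7.2],"rotation":[0,4.9,0],"grip":255},{"xyz":[-26.2,0,12.6],"rotation":[0,7.5,0],"grip":255},{"xyz":[-34.4,0,19],"rotation":[0,10,0],"grip":255},{"xyz":[-41.8,0,26.3],"rotation":[0,12.6,0],"grip":255}], "squeeze": 20}}

```text
time: 13.22
ee_pos: [0.5643, -0.0519, 0.1882]
eef_rot: [0.97, -0.012, 0.241, 0.003]
ft_force: [5.8, -0.8, 5.8]
width: 0.009
```

```bash
python3 - <<'E'
from snap import *
s=r.read_state();print(s['ee_pos'],s['width'],s['ft_force'].round(1),s['joint_positions'].round(2))
print('gp',s['ee_pos']-OFF*R.from_quat(s['eef_rot']).as_matrix()[:,2])
for td in (29,35,41,47,53,58): print(td,bin2w(-55,100,np.radians(td)),*relg(bin2w(-55,101,np.radians(td)),-1.5,15+.43*td))
snap('side','s10',190,110,310,230,5)
E
```

```text
[ 0.56430929 -0.05190856  0.18815178] 0.009032911618749397 [ 5.8 -0.8  5.8] [-0.71 -0.25  0.64  2.13  0.27  0.74 -0.23]
gp [ 0.54513064 -0.05146415  0.22438687]
29 [ 0.54364546 -0.05207281  0.22079744] [-3.3  0.7  1.5] [-0.1 -0.4  0.1]
35 [ 0.53782134 -0.0519264   0.2103685 ] [-11.6   0.7   8. ] [-0.1  2.2  0.1]
41 [ 0.5331189  -0.05180819  0.19938771] [-19.1   0.7  15.4] [-0.1  4.7  0.1]
47 [ 0.52958966 -0.05171947  0.18797538] [-25.9   0.7  23.6] [-0.1  7.3  0.1]
53 [ 0.5272723  -0.05166122  0.17625655] [-31.7   0.7  32.7] [-0.1  9.9  0.1]
58 [ 0.52628562 -0.05163642  0.16634928] [-35.7   0.7  40.7] [-0.1 12.   0.1]
```

View pics/s10.png

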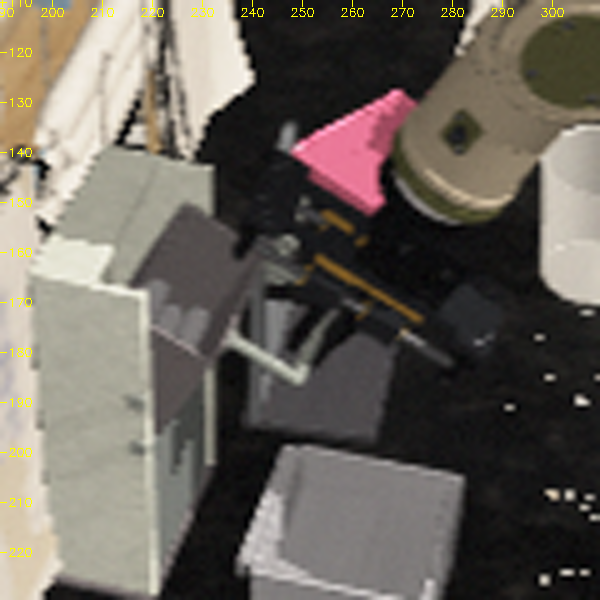

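```bash
python3 - <<'E'
from h import *
for td,L in ((35,27.5),(41,27.5),(47,28),(52,28),(56,28)): print(td,*relg(bin2w(-55,101,np.radians(td)),-1.5,L))
E
```

```text
35 [-10.7   0.7   6.8] [-0.1 -0.3  0.1]
41 [-20.1   0.7  14.3] [-0.1 -0.3  0.1]
47 [-28.3   0.7  22.8] [-0.1  0.2  0.1]
52 [-34.7   0.7  30.5] [-0.1  0.2  0.1]
56 [-39.4   0.7  37.1] [-0.1  0.2  0.1]
```

{"name": "apply_moves", "arguments": {"increments": [{"xyz":[-10.7,0,6.8],"rotation":[0,0,0],"grip":255},{"xyz":[-20.1,0,14.3],"rotation":[0,0,0],"grip":255},{"xyz":[-28.3,0,22.8],"rotation":[0,0,0],"grip":255},{"xyz":[-34.7,0,30.5],"rotation":[0,0,0],"grip":255},{"xyz":[-39.4,0,37.1],"rotation":[0,0,0],"grip":255}]}}

```text
time: 13.9
ee_pos: [0.5466, -0.0511, 0.1362]
eef_rot: [0.97, -0.012, 0.242, 0.002]
ft_force: [0.5, 1.5, 5.5]
width: 0.0091
```

```bash
python3 - <<'E'
from snap import *
s=r.read_state();print(s['ee_pos'],s['width'],s['ft_force'].round(1),s['joint_positions'].round(2))
print('gp',s['ee_pos']-OFF*R.from_quat(s['eef_rot']).as_matrix()[:,2])
for td in (50,56): print(td,bin2w(-55,100,np.radians(td)))
snap('side','s11',190,110,310,230,5)
E
```

```text
[ 0.54661688 -0.05109421  0.1362483 ] 0.009139186233789088 [0.5 1.5 5.5] [-0.7  -0.23  0.65  2.23  0.28  0.62 -0.24]
gp [ 0.52734456 -0.05069053  0.17243413]
50 [ 0.52827759 -0.05168649  0.18214632]
56 [ 0.52657653 -0.05164373  0.17032222]
```

View pics/s11.png

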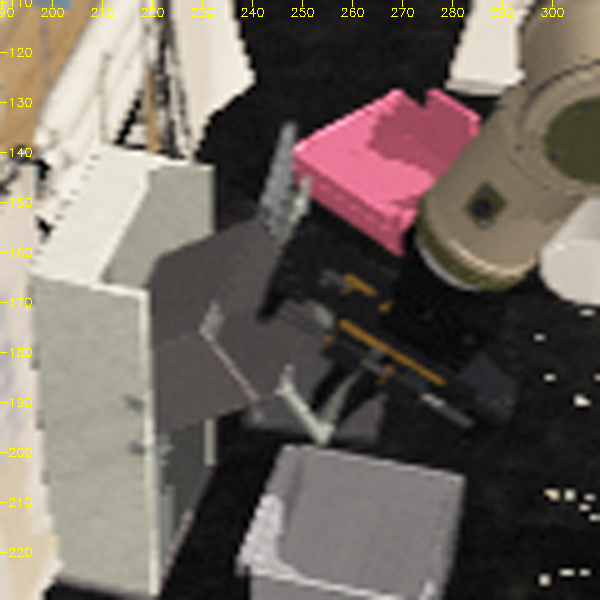

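{"name": "apply_moves", "arguments": {"increments": [{"xyz":[0,0,0],"rotation":[0,0,0],"grip":165},{"xyz":[0,0,0],"rotation":[0,0,0],"grip":165},{"xyz":[0,0,0],"rotation":[0,0,0],"grip":165},{"xyz":[0,0,-20],"rotation":[0,0,0],"grip":165},{"xyz":[0,0,-40],"rotation":[0,0,0],"grip":165}]}}

```text
time: 14.58
ee_pos: [0.5271, -0.0509, 0.171]
eef_rot: [0.97, -0.012, 0.242, 0.002]
ft_force: [0.3, -0.6, 0.4]
width: 0.0305
```

{"name": "apply_moves", "arguments": {"increments": [{"xyz":[-10,0,-30],"rotation":[0,-3,0],"grip":165},{"xyz":[0,0,-80],"rotation":[0,-10,0],"grip":200},{"xyz":[20,0,-130],"rotation":[0,-18,0],"grip":255},{"xyz":[40,0,-180],"rotation":[0,-27,0],"grip":255},{"xyz":[40,0,-180],"rotation":[0,-28,0],"grip":255}]}}

```text
time: 15.2
ee_pos: [0.4806, -0.0489, 0.3521]
eef_rot: [1.0, -0.012, 0.001, 0.0]
ft_force: [0.4, 0.2, -0.7]
width: 0.0025
```

```bash
python3 - <<'E'
from snap import *
s=r.read_state();print(s['ee_pos'],s['width'],s['ft_force'].round(1),s['joint_positions'].round(2))
snap('side','s12',190,90,310,230,5);snap('top','t12',210,120,350,230,5)
E
```

```text
[ 0.4806333  -0.04888056  0.3521    ] 0.002541877340981663 [ 0.4  0.2 -0.7] [-0.74 -0.07  0.71  1.58  0.05  1.62 -0.05]
```

View pics/s12.png

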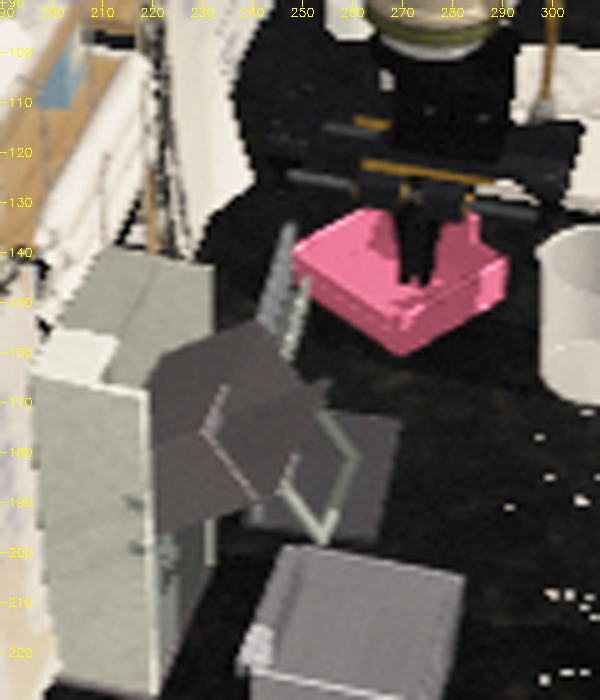

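View pics/t12.png

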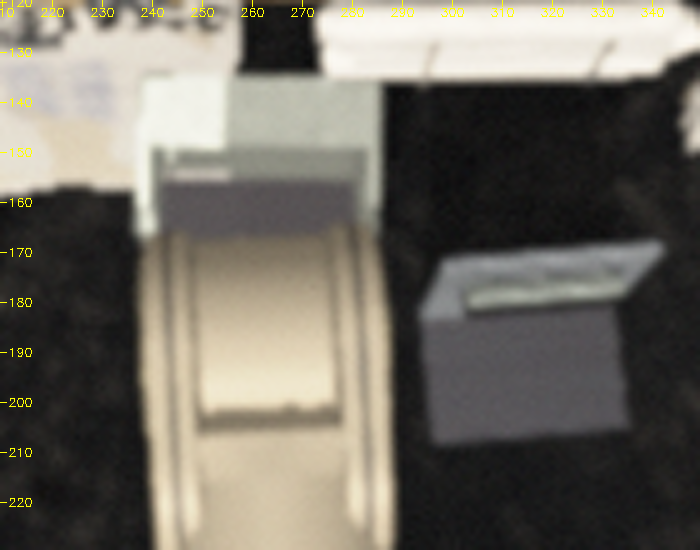

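```bash
python3 - <<'E'
from h import *
import pickle
c=pickle.load(open('s12.pkl','rb'))
x0,y0,x1,y1,k=205,145,290,235,7
im=cv2.resize(c['img'][y0:y1,x0:x1],None,fx=k,fy=k,interpolation=cv2.INTER_CUBIC)
def ln(A,B,col):
    p,q=[tuple(((proj(c,X)-[x0,y0]+.5)*k).astype(int).tolist()) for X in(A,B)]; cv2.line(im,p,q,col,1)
t=np.radians(55)
L=[bin2w(70,90,t,65),bin2w(70,90,t,-65),bin2w(70,0,t,-65),bin2w(70,0,t,65)]
for i in range(4): ln(L[i],L[(i+1)%4],(0,255,0))
ln(bin2w(-55,100,t,45),bin2w(-55,100,t,-45),(0,255,0))
T=lambda x,y,z: bin2w(-132+x,z-160,0,y)
Q=[T(65,70,45),T(65,-70,45),T(-65,-70,45),T(-65,70,45)]
for i in range(4): ln(Q[i],Q[(i+1)%4],(0,0,255))
cv2.imwrite('pics/ov12.png',im)
E
```

```text
(no output)
```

View pics/ov12.png

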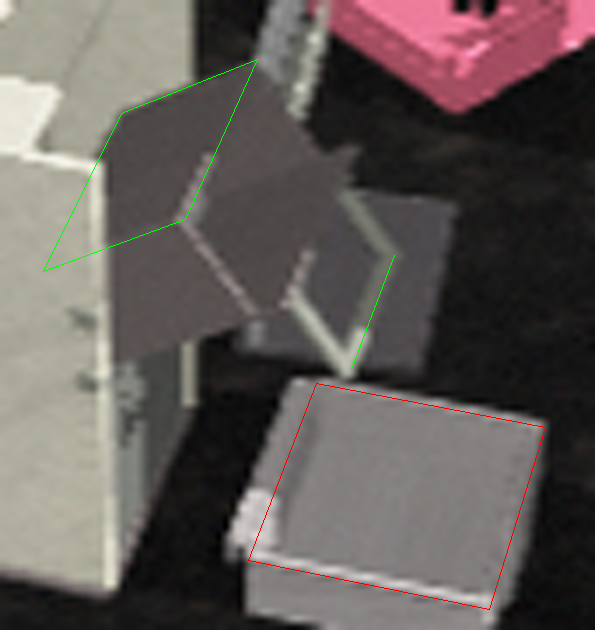

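```bash
cat >> h.py <<'E'
def push(td,h=10,extra=0,pz=72,OT=.022):
    t=np.radians(td); n=h*abs(np.cos(t))+extra
    tip=bin2w(70+n,pz,t); return tip, rel(tip+[0,0,-OT],down(-1.5))
E
python3 - <<'E'
from h import *
print(push(55,extra=0)[0]); print(push(55,extra=60)); print(push(55,extra=15))
E
```

```text
[ 0.62466621 -0.05410951  0.26333661]
(array([ 0.65906993, -0.05497435,  0.31248573]), (array([180.7,   0.6,  57.4]), array([0. , 0.1, 0.1])))
(array([ 0.63326714, -0.05432572,  0.27562389]), (array([154.9,   0.6,  94.3]), array([0. , 0.1, 0.1])))
```

{"name": "apply_moves", "arguments": {"increments": [{"xyz":[55,0,0],"rotation":[0,0,0],"grip":255},{"xyz":[110,0.5,10],"rotation":[0,0,0],"grip":255},{"xyz":[154,0.5,30],"rotation":[0,0,0],"grip":255},{"xyz":[154,0.5,65],"rotation":[0,0,0],"grip":255},{"xyz":[154,0.5,85],"rotation":[0,0,0],"grip":255}]}}

```text
time: 15.92
ee_pos: [0.6308, -0.055, 0.2594]
eef_rot: [1.0, -0.013, -0.002, 0.0]
ft_force: [-1.0, -0.2, 0.5]
width: 0.0002
```

```bash
python3 - <<'E'
from snap import *
s=r.read_state();print(s['ee_pos'],s['width'],s['ft_force'].round(1),s['joint_positions'].round(2))
snap('side','s13',190,90,310,230,5)
for t in (55,60,65,70,75,80): print(t,push(t)[1])
E
```

```text
[ 0.6307626  -0.0550391   0.25944266] 0.00024457169104245667 [-1.  -0.2  0.5] [-0.57  0.41  0.81  1.37 -0.29  1.49  0.2 ]
55 (array([-5.2, -0.5, 16.4]), array([ 0. ,  0.4, -0. ]))
60 (array([-14.5,  -0.5,  18.8]), array([ 0. ,  0.4, -0. ]))
65 (array([-23.5,  -0.4,  22.1]), array([ 0. ,  0.4, -0. ]))
70 (array([-32.1,  -0.4,  26.3]), array([ 0. ,  0.4, -0. ]))
75 (array([-40.3,  -0.4,  31.2]), array([ 0. ,  0.4, -0. ]))
80 (array([-47.9,  -0.4,  36.8]), array([ 0. ,  0.4, -0. ]))
```

View pics/s13.png

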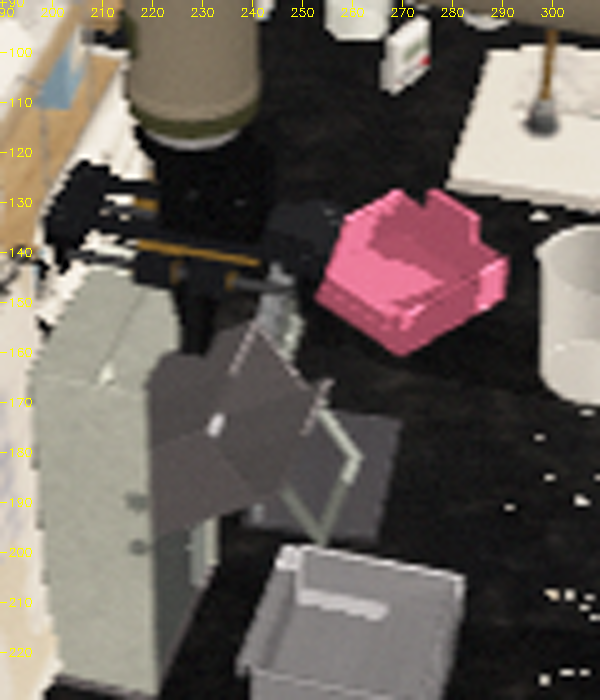

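{"name": "apply_moves", "arguments": {"increments": [{"xyz":[-5,0,14],"rotation":[0,0,0],"grip":255},{"xyz":[-14,0,18.5],"rotation":[0,0,0],"grip":255},{"xyz":[-23.5,0,22.5],"rotation":[0,0,0],"grip":255},{"xyz":[-32,0,27],"rotation":[0,0,0],"grip":255},{"xyz":[-40,0,32],"rotation":[0,0,0],"grip":255}]}}

```text
time: 16.6
ee_pos: [0.5895, -0.0536, 0.2273]
eef_rot: [1.0, -0.013, -0.002, -0.0]
ft_force: [0.8, 0.5, 9.2]
width: 0.0002
```

```bash
python3 - <<'E'
from snap import *
s=r.read_state();print(s['ee_pos'],s['width'],s['ft_force'].round(1),s['joint_positions'].round(2))
snap('side','s14',200,110,290,220,6)
for t in (75,80,85,90,95,100,105,110,115,118): print(t,push(t)[1][0])
E
```

```text
[ 0.58945409 -0.05359402  0.22728621] 0.00024186369533540534 [0.8 0.5 9.2] [-0.65  0.31  0.83  1.54 -0.23  1.4   0.17]
75 [ 1.1 -0.3 -0.1]
80 [-6.6 -0.3  5.5]
85 [-13.6  -0.3  11.8]
90 [-20.1  -0.3  18.8]
95 [-25.9  -0.3  24.5]
100 [-31.3  -0.2  30.7]
105 [-36.3  -0.2  37.4]
110 [-40.7  -0.2  44.5]
115 [-44.5  -0.2  52.1]
118 [-46.4  -0.2  56.8]
```

View pics/s14.png

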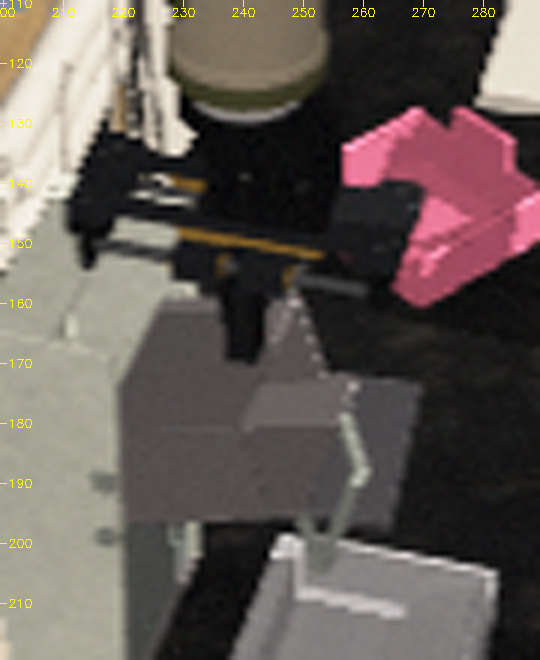

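{"name": "apply_moves", "arguments": {"increments": [{"xyz":[-6.6,0,5.5],"rotation":[0,0,0],"grip":255},{"xyz":[-13.6,0,12],"rotation":[0,0,0],"grip":255},{"xyz":[-20,0,19],"rotation":[0,0,0],"grip":255},{"xyz":[-26,0,25],"rotation":[0,0,0],"grip":255},{"xyz":[-31.3,0,31],"rotation":[0,0,0],"grip":255}]}}

```text
time: 17.27
ee_pos: [0.5561, -0.0522, 0.1963]
eef_rot: [1.0, -0.013, -0.003, -0.001]
ft_force: [-0.3, 0.3, 6.2]
width: 0.0005
```

```bash
python3 - <<'E'
from snap import *
s=r.read_state();print(s['ee_pos'],s['width'],s['ft_force'].round(1),s['joint_positions'].round(2))
snap('side','s15',200,120,290,230,6)
for t in (95,100,105,110,115,118): print(t,push(t)[1][0])
E
```

```text
[ 0.55608913 -0.05219016  0.19632077] 0.00048610722881259956 [-0.3  0.3  6.2] [-0.69  0.24  0.83  1.67 -0.18  1.32  0.14]
95 [ 6.9  0.2 -6.9]
100 [ 1.5  0.2 -0.7]
105 [-3.4  0.2  6. ]
110 [-7.8  0.3 13.1]
115 [-11.6   0.3  20.7]
118 [-13.6   0.3  25.4]
```

View pics/s15.png

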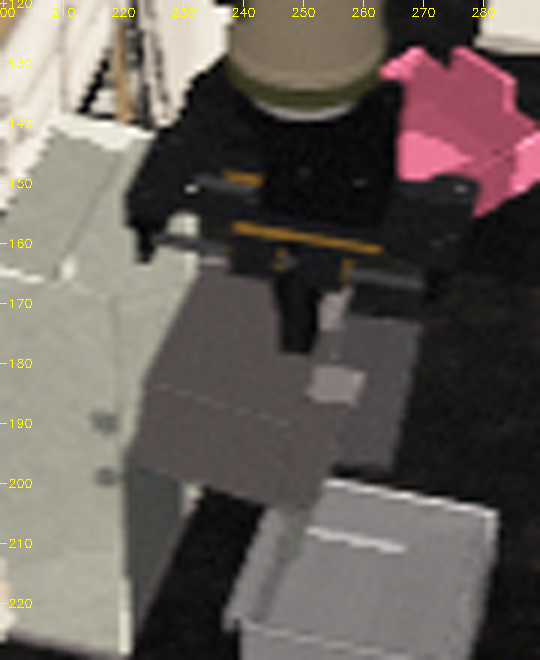

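{"name": "apply_moves", "arguments": {"increments": [{"xyz":[-2.5,0,6],"rotation":[0,0,0],"grip":255},{"xyz":[-6.5,0,13],"rotation":[0,0,0],"grip":255},{"xyz":[-10,0,20],"rotation":[0,0,0],"grip":255},{"xyz":[-10,0,22],"rotation":[0,0,0],"grip":255},{"xyz":[-10,0,23],"rotation":[0,0,0],"grip":255}]}}

```text
time: 17.95
ee_pos: [0.5426, -0.0516, 0.1721]
eef_rot: [1.0, -0.013, -0.006, -0.002]
ft_force: [-10.3, 0.9, 8.7]
width: 0.0005
```

```bash
python3 - <<'E'
from snap import *
s=r.read_state();print(s['ee_pos'],s['width'],s['ft_force'].round(1),s['joint_positions'].round(2))
snap('side','s16',200,120,300,240,6)
for t in (110,114.6): print(t,push(t)[1][0])
E
```

```text
[ 0.54259192 -0.05162235  0.17213792] 0.0005473249851667716 [-10.3   0.9   8.7] [-0.7   0.22  0.83  1.73 -0.18  1.27  0.14]
110 [  4.8   0.4 -10.4]
114.6 [ 1.3  0.4 -3.5]
```

View pics/s16.png

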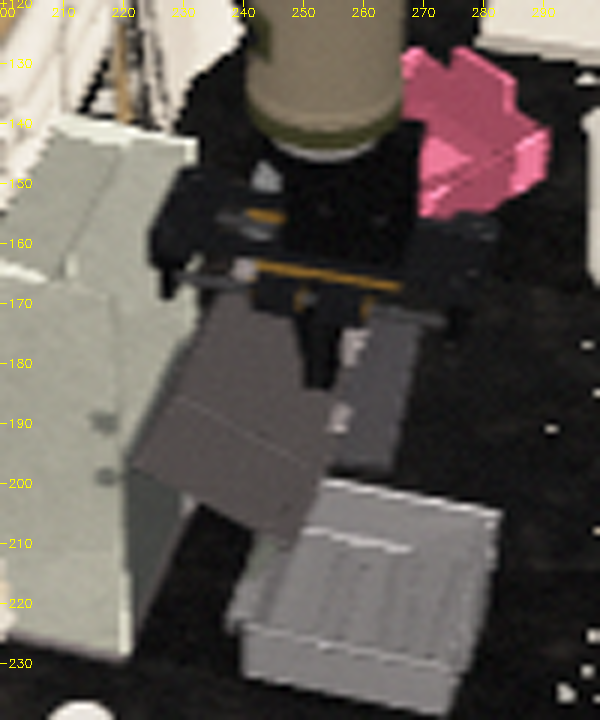

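{"name": "apply_moves", "arguments": {"increments": [{"xyz":[-1,0,2],"rotation":[0,0,0],"grip":255},{"xyz":[-1,0,4],"rotation":[0,0,0],"grip":255},{"xyz":[-1,0,4],"rotation":[0,0,0],"grip":255}]}}

```text
time: 18.38
ee_pos: [0.5414, -0.0515, 0.1703]
eef_rot: [1.0, -0.013, -0.006, -0.003]
ft_force: [-8.2, 1.6, 24.5]
width: 0.0003
```

```bash
python3 - <<'E'
from snap import *
s=r.read_state();print(s['ee_pos'],s['ft_force'].round(1))
for t in (110,114.6): print(t,push(t)[1][0])
snap('side','s17',200,120,300,240,6)
E
```

```text
[ 0.54141215 -0.05154156  0.17032062] [-8.2  1.6 24.5]
110 [  5.9   0.4 -12.1]
114.6 [ 2.4  0.4 -5.2]
```

View pics/s17.png

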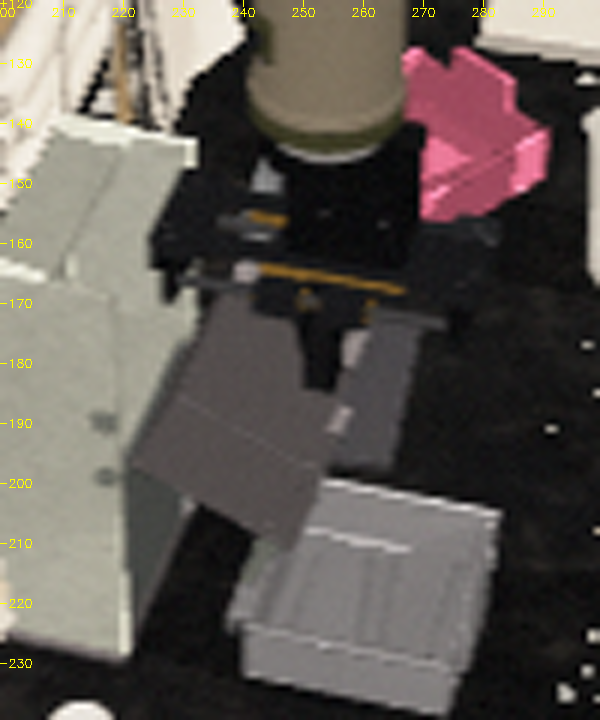

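{"name": "apply_moves", "arguments": {"increments": [{"xyz":[0,0,-10],"rotation":[0,0,0],"grip":255},{"xyz":[0,0,-60],"rotation":[0,0,0],"grip":255},{"xyz":[0,0,-120],"rotation":[0,0,0],"grip":255},{"xyz":[-20,-55,-150],"rotation":[0,0,0],"grip":255},{"xyz":[-40,-110,-160],"rotation":[0,0,0],"grip":255}]}}

```text
time: 19.05
ee_pos: [0.5059, 0.0586, 0.3331]
eef_rot: [1.0, -0.015, -0.005, -0.003]
ft_force: [0.6, 1.5, -0.3]
width: 0.0003
```

{"name": "apply_moves", "arguments": {"increments": [{"xyz":[-10,-55,0],"rotation":[0,0,0],"grip":255},{"xyz":[-20,-110,0],"rotation":[0,0,0],"grip":255},{"xyz":[-40,-165,0],"rotation":[0,0,0],"grip":255},{"xyz":[-60,-210,0],"rotation":[0,0,0],"grip":255},{"xyz":[-60,-210,0],"rotation":[0,0,0],"grip":255}]}}

```text
time: 19.68
ee_pos: [0.4495, 0.2739, 0.3342]
eef_rot: [1.0, -0.011, -0.006, -0.002]
ft_force: [-0.6, -0.5, 0.1]
width: 0.0004
```

```bash
python3 - <<'E'
from snap import *
s=r.read_state();print(s['time'],s['ee_pos'],s['ft_force'].round(1),s['joint_positions'].round(2))
c=snap('side','s18',190,120,320,240,6)
t=2.0
for P in ((70,90),(110,0),(-55,100)): 
  print(P,[proj(c,bin2w(P[0],P[1],t,y)).round(1).tolist() for y in(65,-65)])
snap('top','t18',200,120,390,260,4)
E
```

```text
19.675 [0.44947998 0.27393772 0.33418423] [-0.6 -0.5  0.1] [-1.15  0.07  0.56  1.5  -0.05  1.59 -0.61]
(70, 90) [[252.7, 198.0], [261.6, 174.5]]
(110, 0) [[234.5, 178.5], [244.6, 155.5]]
(-55, 100) [[240.6, 219.3], [249.7, 195.8]]
```

View pics/s18.png

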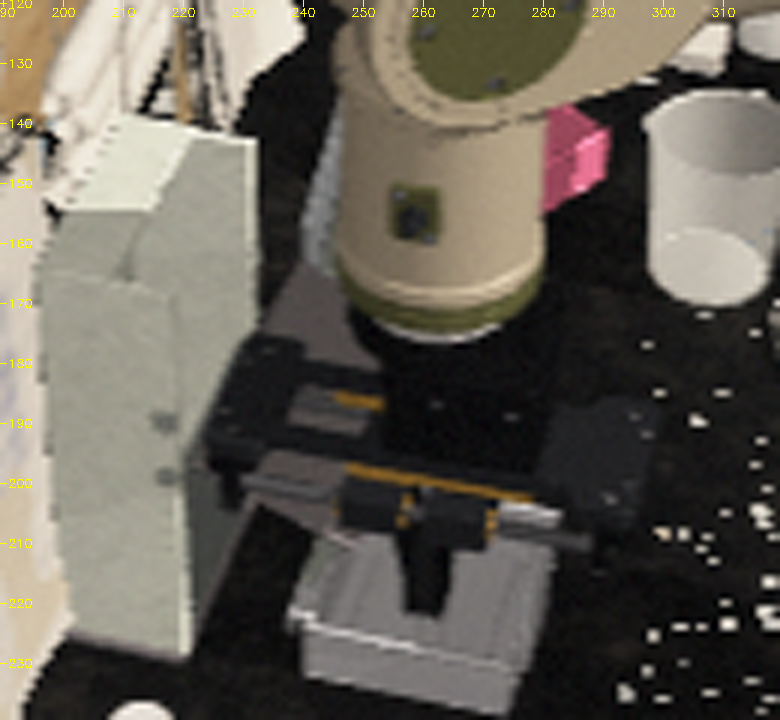

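View pics/t18.png

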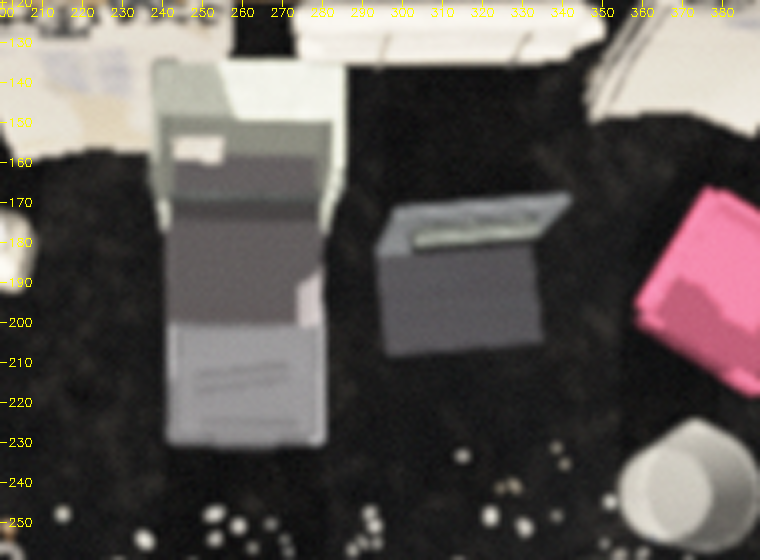

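{"name": "apply_moves", "arguments": {"increments": [{"xyz":[-30,-50,0],"rotation":[0,0,0],"grip":255},{"xyz":[-60,-100,0],"rotation":[0,0,-5],"grip":255},{"xyz":[-95,-150,0],"rotation":[0,0,-10],"grip":255},{"xyz":[-130,-200,0],"rotation":[0,0,-20],"grip":255},{"xyz":[-160,-240,0],"rotation":[0,0,-30],"grip":255}]}}

```text
time: 20.4
ee_pos: [0.2988, 0.5148, 0.3378]
eef_rot: [0.969, 0.247, -0.005, -0.004]
ft_force: [0.5, 0.4, -0.2]
width: 0.0002
```

```bash
python3 - <<'E'
from snap import *
s=r.read_state();print(s['time'],s['ee_pos'],s['ft_force'].round(1),s['joint_vel'].round(2))
c=snap('side','s19',210,140,290,240,7)
cs=c
c=snap('top','t19',235,165,295,240,9)
w=cloud(c)
for v in range(196,232,2): print(v,' '.join('%4d'%(1000*w[v,u,2]) for u in range(240,284,2)))
E
```

```text
20.4 [0.29880708 0.51481242 0.33780826] [ 0.5  0.4 -0.2] [-0.23  0.36 -0.31 -0.44 -0.05  0.07  0.8 ]
196   -1  194  197  194  189  191  192  195  197  196  195  191  190  194  190  191  194  196  194  192   47    2
198    0  188  188  190  188  192  192  193  188  190  196  187  192  192  189  191  192  189  194  191   45   -7
200    2  187  189  181  185  183  187  190  188  189  191  191  188  187  184  193  189  184  189  181   45    1
202   -2    2   10   18   16    9   14   17   13   14   13   11   18   14   26    0    4    1    2    3   47    0
204    0   -1    6    6    6    0    1    4    5    4    7    3    2    3    7   -3    6    4    7    2   47    0Traceback (most recent call last):
  File "<stdin>", line 7, in <module>
  File "<stdin>", line 7, in <genexpr>
ValueError: cannot convert float NaN to integer
```

View pics/s19.png

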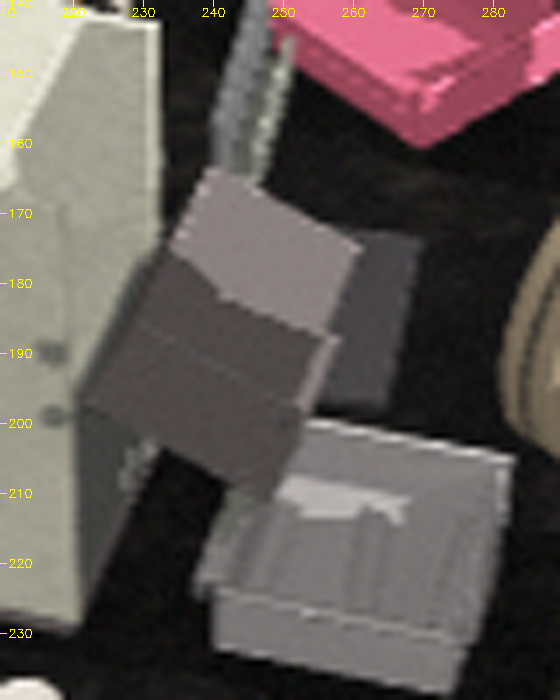

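View pics/t19.png

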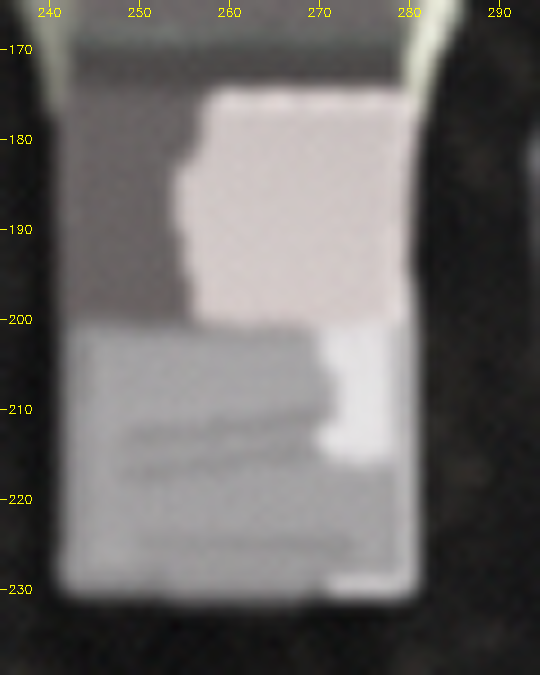

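```bash
python3 - <<'E'
from h import *
import pickle
w=cloud(pickle.load(open('t19.pkl','rb')))
for v in range(198,232): print(v,[int(np.nanmean(w[v,a:a+8,0])*1000) for a in(247,)],[int(np.nanmedian(w[v,a:a+5,2])*1000) for a in range(242,282,5)])
c=cam('side');w=cloud(c)
im=cv2.resize(c['img'][190:242,230:290],None,fx=12,fy=11,interpolation=cv2.INTER_CUBIC); im=np.clip((im.astype(float)-90)*2.4,0,255).astype(np.uint8); cv2.imwrite('pics/s20.png',im)
print(r.read_state()['time'])
E
```

```text
198 [537] [188, 192, 191, 192, 189, 189, 192, 188]
199 [534] [187, 187, 190, 188, 186, 190, 190, 184]
200 [530] [187, 185, 188, 185, 188, 188, 186, 181]
201 [550] [10, 17, 21, 118, 183, 190, 185, 183]
202 [547] [10, 14, 17, 14, 14, 15, 2, 8]
203 [544] [6, 5, 2, 4, 2, 3, 2, 9]
204 [541] [6, 5, 2, 7, 3, 3, 4, 11]
205 [536] [7, 5, 3, 3, 7, 6, 4, 10]
206 [533] [7, 4, 6, 2, 7, 4, 4, 9]
207 [529] [6, 0, 6, 4, 4, 4, 1, 1]
208 [525] [4, 2, 4, 4, 3, 6, 0, -1]
209 [521] [4, 2, 3, 3, 6, 3, 3, 5]
210 [517] [6, 5, 6, 5, 7, 3, 5, 8]
211 [514] [6, 4, 0, 1, 4, 14, -1, 5]
212 [510] [4, 4, 6, 6, 19, 18, 2, 10]
213 [506] [5, 3, 19, 18, 22, 22, 4, 6]
214 [501] [3, 19, 22, 22, 25, 19, 2, 15]
215 [497] [5, 20, 21, 21, 18, 17, 2, 8]
216 [493] [4, 16, 18, 18, 15, 7, 6, 3]
217 [490] [8, 17, 19, 3, 3, 7, 4, 4]
218 [487] [0, 11, 0, 4, 4, 4, 2, 9]
219 [483] [8, 4, 3, 1, 2, 5, 2, 9]
220 [479] [4, 0, 6, 0, 4, 4, 3, 2]
221 [475] [12, 2, 4, 5, 4, 3, 1, 8]
222 [471] [6, 8, 4, 2, 5, 4, 1, 5]
223 [468] [3, 1, 4, 3, 7, 3, 6, 9]
224 [464] [5, 3, 3, 4, 7, 0, 3, 7]
225 [460] [10, 3, 14, 14, 15, 16, 8, 3]
226 [456] [1, 5, 23, 20, 23, 19, 16, 9]
227 [452] [9, 3, 19, 22, 23, 23, 15, 9]
228 [448] [8, 2, 18, 22, 22, 21, 22, 9]
229 [444] [8, 4, 66, 68, 69, 64, 17, 15]
230 [438] [44, 46, 63, 68, 69, 66, 40, 45]
231 [437] [1, 0, 56, 57, 60, 51, 2, 0]
20.55
```

View pics/s20.png

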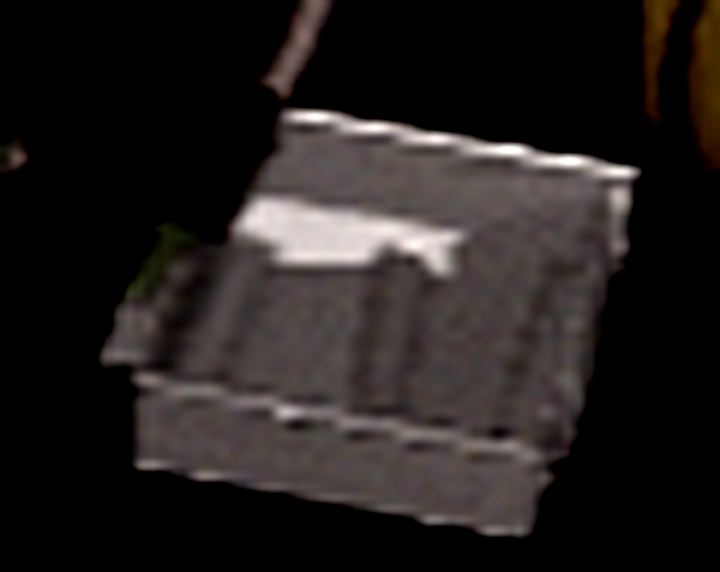

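```bash
python3 - <<'E'
from h import *
import pickle
for i in range(1):
  c=cam('side');w=cloud(c)
s=r.read_state();print(s['time'],abs(s['joint_vel']).max())
m=(w[...,2]<.04)&(w[...,0]>.42)&(w[...,0]<.6)&(w[...,1]>-.11)&(w[...,1]<.01)&(w[...,2]>-.01)
p=w[m]
for yb in np.arange(-.11,.005,.02):
    q=p[(p[:,1]>=yb)&(p[:,1]<yb+.02)]
    print('%.2f'%yb,[(int(x*1000),int(np.median(q[(q[:,0]>=x)&(q[:,0]<x+.01),2])*1000)) for x in np.arange(.43,.6,.01) if ((q[:,0]>=x)&(q[:,0]<x+.01)).sum()>1])
t=cam('top'); cv2.imwrite('pics/tend.png',t['img'])
E
```

```text
20.6 0.03149398780253534
-0.11 [(430, 0), (440, 14), (450, 20), (460, 11), (470, 4), (480, 5), (490, 6), (500, 7), (520, 5), (530, 4), (540, 6), (550, 3), (560, 4)]
-0.09 [(430, 0), (440, 16), (450, 23), (460, 17), (470, 5), (480, 3), (490, 6), (500, 20), (510, 20), (520, 6), (530, 4), (540, 4), (550, 15), (560, 23), (570, 18)]
-0.07 [(430, 1), (440, 19), (450, 23), (460, 14), (470, 3), (480, 5), (490, 4), (500, 22), (510, 20), (520, 4), (530, 5), (540, 4), (550, 16), (560, 22), (570, 20)]
-0.05 [(430, 3), (440, 23), (450, 21), (460, 21), (470, 2), (480, 5), (490, 4), (500, 22), (510, 13), (520, 2), (530, 6), (540, 5), (550, 18), (560, 22), (570, 28), (590, 0)]
-0.03 [(430, 1), (440, 15), (450, 23), (460, 20), (480, 5), (490, 20), (500, 20), (510, 13), (520, 4), (530, 7), (550, 19), (560, 23), (570, 24), (580, -1), (590, 0)]
-0.01 [(430, 0), (440, 3), (570, 38), (580, 2), (590, 3)]
```

View pics/tend.png

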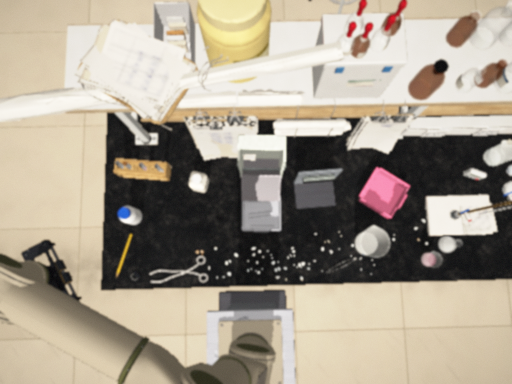

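Depth shows three rods in the tray, about 22 mm high at x ≈ 0.45, 0.505 and 0.56. The arm is clear and the bottles and beaker haven't moved from (198,182), (130,215) and (372,241). Handing in.

```bash
python3 - <<'E'
from h import *
print(r.close_job())
E
```

```text
the job is handed in; nothing more can be done
None
```

The job is done and handed in at about 20.6 s of the 61 s allowed. All three rods are in the tray.

**What I did**
- I lifted the tray off its rail by the tab, set it flat on the bench in front of the closed bin, and let go.
- I pulled the bin by its bar to about 55° and released it; it stayed there.
- I then pushed the outer face of its back wall from above with the closed fingers until it reached the stop.

**Last checks**
- **Rods:** the depth images show three rods lying on the tray floor, at x ≈ 0.45, 0.505 and 0.56.
- **Tray:** it sits within a few mm of where I planned. I checked this after placing it, and it looked the same in the final pictures.
- **Bin:** its rim matches the 2.0 rad position in the picture. When I pushed 4 mm further, the force rose to about 25 N with hardly any movement, so it is at the stop.
- **Bystanders:** both bottles, the beaker and the pink tray look unmoved, and the arm is clear of everything.

**What disagreed**
- The real fingertips sat about 30 mm further back along the tool than the stated TCP. My first close on the tab therefore shut on nothing, without moving anything. I measured the offset in the pictures and allowed for it in every later move.
- While I closed on the tab the second time, the wrist force briefly reached about 23 N because the grip was off-centre. I re-centred before lifting.

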